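# Switch on the bench lamp and set its recessed dimmer to the marker

### The arm

A 7-joint arm with a two-finger parallel gripper is mounted at the origin on the work surface. World frame = base frame: x ahead of the robot, y to its left, z up, the work surface at z = 0. Lengths are in m, angles in rad, forces in N, time in s.
With the tool pointing down it reaches from about 0.425 to 0.95 m from the base axis. Payload 16.7 kg.
Tool frame: the origin (TCP) lies at the very end of the fingers, on their centre line; the grasp point (between the pads) lies robot.pinch_z behind it (robot.pinch_z is the distance from the TCP to the grasp point, in m); z points along the fingers, y is the direction in which the jaws open and shut (so a half turn about z gives the same grasp; the last joint's range is limited). The gripper opens to 94 mm and grips with 3 to 60 N. Pads are 16 mm wide; open, the fingers measure 119 mm over their backs; the gripper's body (75 mm by 177 mm) begins 78 mm behind the grasp point.
Start: joints at [1.052, 0.426, 0.074, 1.606, -0.034, 1.111, -0.067], TCP at [0.243, -0.63, 0.205] pointing down, gripper open.
Joint ranges: [-2.85, 2.85], [-0.5, 2.14], [-1.23, 1.37], [0.21, 2.46], [-1.02, 4.16], [0.16, 2.05], [-2.73, 2.73]. Speed limits (rad/s): [1.89, 1.89, 2.39, 2.39, 3.01, 3.01, 3.01].

### API

Orientations are given as [roll, pitch, yaw] about the fixed x, y, z axes, in that order (R = Rz(yaw) Ry(pitch) Rx(roll)).
In Python, from cell import sensors, snapshot, robot gives the robot as it stands. The module is installed in compiled form; this text tells all that it offers.
- The arm moves only by the tool move_arm, never from a script. Its argument "motion" is a list of rows, each a list of 3 entries, a list of its own where there are three numbers: the finger opening in cm, from 0 to 9.4, then the shift along the tool's x, y, z in cm, then the turn, a rotation vector about the tool's x, y, z in rad. In form: [[gripper, [x, y, z], [ax, ay, az]], ...]. A call has 1 to 20 rows; each row is the pose to reach, as a shift and turn from the pose commanded when the call began, along the tool's axes at that moment; what a row does not reach only later rows make up. A row lasts 1/12 s, in which the tool goes at most 41.7 mm and 7.16 degrees, less where a joint would pass 70% of its speed; a pose out of reach is approached as far as the arm can. A call with a gripper value outside its range is refused whole. The fingers move at their own pace and stop on an object; the grip force is fixed at half the most. Time passes only in rows, so rows that repeat a pose let the fingers close. It gives the time, the measured TCP pose, the force and the opening at its end, in the units of the state.
- sensors.read_state(): the state, without advancing time (a new reading comes with each control period).
- snapshot(name): name is "scene" or "side" or "wrist"; returns a dict with "frame" (480x640x3 uint8, blue, green, red), "K" (3x3 intrinsics, pixels), "world_to_cam" (4x4, takes a point from world to camera coordinates). Camera axes: x right, y down, z forward; pixel columns grow to the right and rows downward; lengths in m; the calibration is good to about 2 mm. A picture is of the moment at which its call begins. There is no depth.
- robot.hand_in(): hands the job in, once; it reports no verdict.
The state is a dict: "time_s": time; "joint_pos": joint angles; "dq": joint speeds; "joint_torque": joint torques, N m; "tool_pos": TCP position; "eef_rot": TCP orientation; "force": force on the tool from outside, world axes, zero at the start; "wrist_torque": the same for the moment, N m; "opening": finger opening in m.
Only numpy, scipy, OpenCV 4.12 (cv2) and the standard library are available. Lean on these libraries where they do the work, as an engineer would, in place of code of your own. Each camera call takes 0.05 s, during which the arm holds its last target.

### The job

Switch on the bench lamp by pressing the raised upper end of its rocker switch, then turn the pointer knob down in the round recess beside it clockwise until its pointer lines up with the small steel marker tab on the recess's rim. Do not shift the marker tab itself, and leave the loose parts on the bench where they are.

Things in the scene. Friction and masses are not known exactly. Their poses are not given: they have to be found in the camera images.
- lamp: Cream bench lamp fixed to the bench: box base 266 wide (y), 245 deep (x), 142 mm high at the back, with a sloping control panel at the front. Origin on the bench under the panel's middle; x to the lamp's back, y to its left, z up. The rocker is 70 mm right of the panel's middle, the dimmer's well 30 mm left of it; nothing but the rocker stands over 6 mm out of the panel.
- panel (a point): Middle of the flat panel, 105 mm above the bench; axes as the lamp's. The panel is 130 mm along the slope, 250 mm wide and rises to the lamp's back at 35 degrees (0.61 rad) to the level: its outward normal is (-0.573, 0, 0.820) in these axes.
- well_rim (a point): Centre of the mouth of the dimmer's round recess, at panel level; axes as the lamp's. The recess is 84 mm in diameter and 42 mm deep, square to the panel.
- shade (a point): Centre of the underside of the lamp's shade, 110 mm across, 284 mm above the bench, 150 mm behind and 245 mm left of the lamp's origin. A steel gooseneck 16 mm thick, up to 410 mm high, carries it from the base's back (140 mm behind, 60 mm left of the origin). Keep clear of both.
- rocker (a joint): Angle of the rocker switch, 0 = off (upper end raised), 0.4 rad = on (upper end fully down, lower end up). It stays where it is left; about 2 to 3 N on the press point moves it, and 6 to 8 N holds it against its stop.
- rocker_press (a point): Point to press: on the raised upper half of the black rocker (50 mm along the slope, 24 mm wide, its two halves forming a shallow V), on its middle line, 18 mm up the slope from its pivot. 19 mm above the panel when off, 12 mm when on. The upper half lies parallel to the panel when on and 0.4 rad steeper when off. y points to the lamp's left, x up the slope, z outward.
- dimmer (a joint): Angle of the dimmer knob in rad, growing clockwise as seen facing the panel; 0 = pointer straight up the slope; stops at -2.3 and 2.3. Friction about 0.05 N m; it stays where it is left.
- dimmer_grip (a point): On the black dimmer knob's axis at grip height: 26 mm above the well's floor, 16 mm below the rim. A bar 14 mm thick (y), 34 mm long (x), top 36 mm above the floor, on a disc 38 mm wide, 3 mm high; a low nose 5 mm wide, 6 mm high reaches 34 mm from the axis along +x, with a white line on that half. x: where it points; y: across the sides to grip; z: outward, panel normal.
- dimmer_aim (a point): The place on the rim that the knob points at: 45 mm from the knob's axis along its pointer, at panel level. It turns with the knob.
- marker (a joint): Angle of the marker tab about the knob's axis, same zero and sense as the dimmer: the pointer is lined up when joint dimmer equals joint marker. The tab is stiff and must stay as it is.
- marker_tip (a point): Inner tip of the steel marker tab, 45 mm from the knob's axis, at panel level. The tab is T-shaped, 19 mm long, 5 mm wide (10 mm at its outer end), 4 mm high, lying on the panel just outside the well's rim. x points outward from the knob's axis, z is the panel's normal.
- bushing: Loose bronze bushing, a ring 34 mm across and 32 mm high standing on the bench left of the lamp. Bystander. Origin at the centre of its underside.
- plug_socket: Loose steel spark plug socket standing upright, 27 mm across and 64 mm high, right of the lamp. Bystander. Origin at the centre of its underside.
- wheel_cap: Loose black nylon wheel cap, 62 mm across and 21 mm high, right of the lamp. Bystander. Origin at the centre of its underside.
- fuel_filter: Loose orange plastic fuel filter lying on its side, 85 mm long with its hose stubs, 38 mm high, left of the lamp. Bystander. Origin at the centre of its underside.

How it is judged:
By the outcome, as a careful person would: the job done as asked, in the order asked, and still so for the second after the job is handed in, with the robot touching nothing.
It also fails if it takes over 64 s, if anything falls off the work surface, if the arm or the gripper's body presses on something with over 40 N, if the wrist force passes 120 N, or if a joint passes its speed limit or range.

## Working session

There is one attempt and no reset: what is moved stays moved. The work goes in short steps, Python scripts to look and compute and a tool call to move; the robot and the scene stay as the last step left them, time stands still between calls to the robot, and variables do not carry over. Pictures are saved under pics/ and viewed, and the job is handed in when it is done.

Besides the shell and the picture viewer there is one more tool, called after "Request:" by a JSON object that holds its "fn" and its "kwargs". move_arm: Moves the arm, as the interface text tells. Its arguments: {"type":"object","properties":{"motion":{"type":"array","items":{"type":"array"}}},"required":["motion"]}

```bash
mkdir -p pics; python3 - <<'E'
from cell import sensors, snapshot, robot
import cv2, numpy as np
np.set_printoptions(precision=4,suppress=True)
print(sensors.read_state()); print(robot.pinch_z)
for n in ("scene","side","wrist"):
    s=snapshot(n); cv2.imwrite(f"pics/{n}0.png",s["frame"]); print(n,s["K"],s["world_to_cam"])
E
```

```text
{'time_s': 0.0, 'joint_pos': array([ 1.0525,  0.4267,  0.0738,  1.6066, -0.0341,  1.1108, -0.0671]), 'dq': array([-0.0016, -0.0005, -0.0008, -0.0004, -0.0011, -0.0013,  0.0011]), 'joint_torque': array([  0.0008, -93.5813,   3.6674, -45.4177,  -0.0488,   0.0206,
         0.0002]), 'tool_pos': array([ 0.2432, -0.6292,  0.2048]), 'eef_rot': array([-3.1403,  0.0001,  0.3688]), 'force': array([-1.0625,  0.3455,  0.5691]), 'wrist_torque': array([ 0.0449,  0.0302, -0.0099]), 'opening': 0.09412026272553631}
0.0188
scene [[585.2842   0.     327.8765]
 [  0.     585.2842 233.1416]
 [  0.       0.       1.    ]] [[ 0.7399  0.6727  0.003  -0.4723]
 [ 0.3921 -0.4276 -0.8145 -0.0595]
 [-0.5466  0.6038 -0.5802  1.7761]
 [ 0.      0.      0.      1.    ]]
side [[554.0284   0.     304.9318]
 [  0.     554.0284 233.9202]
 [  0.       0.       1.    ]] [[ 0.9711 -0.2383 -0.0112 -0.5815]
 [-0.1576 -0.6055 -0.7801  0.2465]
 [ 0.1791  0.7593 -0.6256  1.1343]
 [ 0.      0.      0.      1.    ]]
wrist [[388.7141   0.     314.5086]
 [  0.     388.7141 234.7443]
 [  0.       0.       1.    ]] [[ 0.3609 -0.9326 -0.0003 -0.6736]
 [-0.9072 -0.3511  0.2318 -0.0229]
 [-0.2163 -0.0834 -0.9728  0.3894]
 [ 0.      0.      0.      1.    ]]
```

View pics/scene0.png

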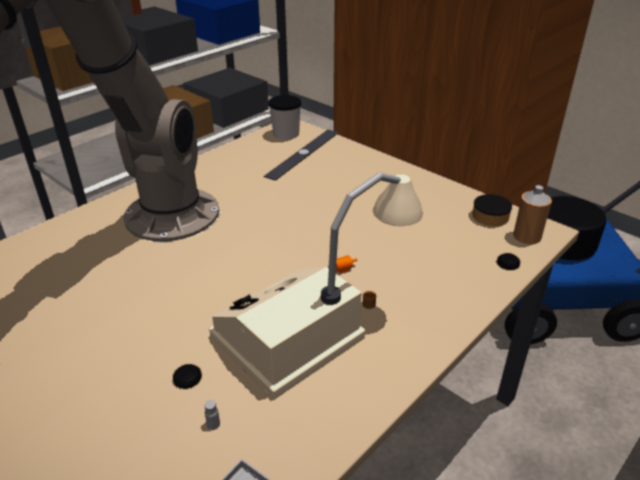

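View pics/side0.png

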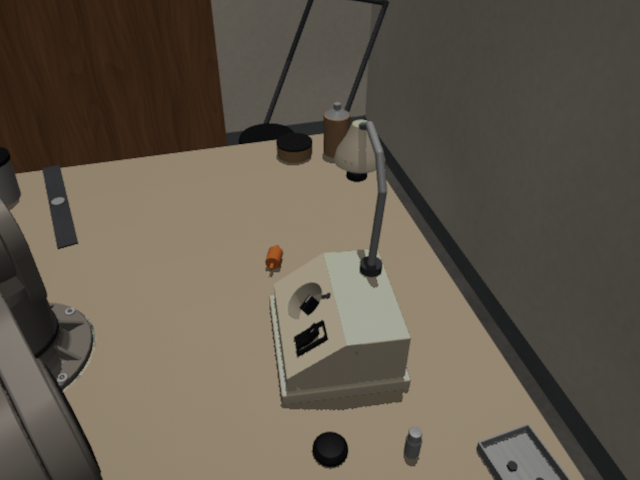

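View pics/wrist0.png

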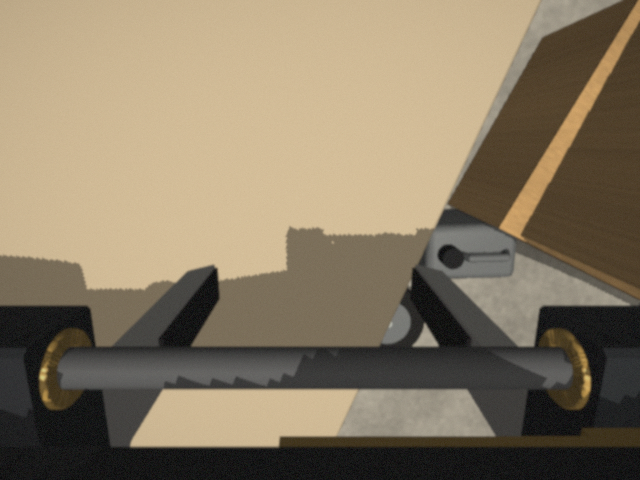

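```bash
python3 - <<'E'
import cv2
a=cv2.imread("pics/side0.png")[240:410,260:420]; cv2.imwrite("pics/side0c.png",cv2.resize(a,None,fx=4.7,fy=3.5*1,interpolation=cv2.INTER_CUBIC) if 0 else cv2.resize(a,(564,600),interpolation=cv2.INTER_CUBIC) if 0 else cv2.resize(a,None,fx=3.5,fy=3.5,interpolation=cv2.INTER_CUBIC))
a=cv2.imread("pics/scene0.png")[250:390,200:380]; cv2.imwrite("pics/scene0c.png",cv2.resize(a,None,fx=4,fy=4,interpolation=cv2.INTER_CUBIC))
E
```

```text
(no output)
```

View pics/side0c.png

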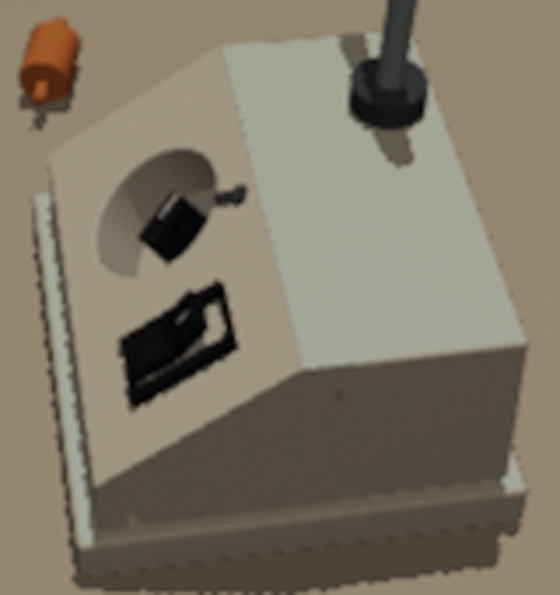

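View pics/scene0c.png

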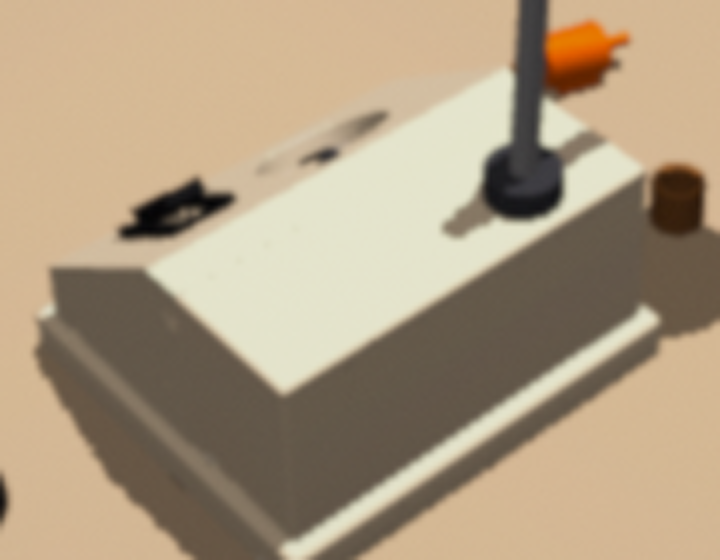

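```bash
cat > h.py <<'E'
import numpy as np, cv2
from cell import sensors, snapshot, robot
from scipy.spatial.transform import Rotation as Rot
np.set_printoptions(precision=4,suppress=True)
def ray(s,uv):
    M=s["world_to_cam"]; R,t=M[:3,:3],M[:3,3]
    d=R.T@np.linalg.inv(s["K"])@np.array([uv[0],uv[1],1.]); return -R.T@t,d
def onplane(s,uv,p0,n):
    o,d=ray(s,uv); return o+d*(np.dot(np.subtract(p0,o),n)/np.dot(d,n))
def proj(s,p):
    M=s["world_to_cam"]; q=s["K"]@(M[:3,:3]@np.asarray(p)+M[:3,3]); return q[:2]/q[2]
def lampR(yaw): return Rot.from_euler('z',yaw).as_matrix()
E
python3 - <<'E'
from h import *
S=snapshot("scene"); D=snapshot("side"); z=[0,0,1]
for s,uv,h,n in [(D,(324.3,252.9),.142,'side top L'),(D,(346.6,345.7),.142,'top R'),(D,(274.3,285.1),.0677,'bot L'),(D,(287.1,379.1),.0677,'bot R'),
 (S,(237.5,317),.142,'sc top R'),(S,(326.3,267.5),.142,'sc top L'),(S,(271.3,348),.142,'sc back R'),(S,(361.3,292.5),.142,'sc back L')]:
    print(n,onplane(s,uv,[0,0,h],z))
E
```

```text
side top L [ 0.6401 -0.0077  0.142 ]
top R [ 0.6122 -0.2554  0.142 ]
bot L [0.5321 0.0003 0.0677]
bot R [ 0.5067 -0.2437  0.0677]
sc top R [ 0.614  -0.2508  0.142 ]
sc top L [ 0.6394 -0.0072  0.142 ]
sc back R [ 0.7285 -0.2632  0.142 ]
sc back L [ 0.7537 -0.0197  0.142 ]
```

```bash
cat >> h.py <<'E'
YAW=-0.106; PM=np.array([.5733,-.1275,.105]); L=lampR(YAW)
u=L@[.8192,0,.5736]; n=L@[-.5736,0,.8192]; yl=L@[0,1,0]
WELL=PM+.030*yl; RP=PM-.070*yl
def toolR(ang=0): # tool x along u rotated clockwise (seen facing) by ang
    x=np.cos(ang)*u-np.sin(ang)*yl; z=-n; return np.column_stack([x,np.cross(z,x),z])
def cur():
    st=sensors.read_state(); return st["tool_pos"],Rot.from_euler('xyz',st["eef_rot"]).as_matrix()
def rel(p,R,base=None):
    p0,R0=base or cur()
    return R0.T@(p-p0)*100, Rot.from_matrix(R0.T@R).as_rotvec()
E
python3 - <<'E'
from h import *
w=snapshot("wrist"); p,R=cur()
M=w["world_to_cam"]; c=-M[:3,:3].T@M[:3,3]
print("cam in tool",R.T@(c-p), "\n",R.T@M[:3,:3].T)
print(PM,WELL,RP)
tgt=(PM-.02*yl)+.15*n
tgt=tgt-.03*u
print(tgt,rel(tgt,toolR()))
E
```

```text
cam in tool [ 0.0683 -0.0011 -0.179 ] 
 [[ 0.0005 -0.9728 -0.2318]
 [ 1.      0.0003  0.0008]
 [-0.0007 -0.2318  0.9728]]
[ 0.5733 -0.1275  0.105 ] [ 0.5765 -0.0977  0.105 ] [ 0.5659 -0.1971  0.105 ]
[ 0.4612 -0.1357  0.2107] (array([ 38.1274, -38.2056,  -0.5275]), array([-0.1454,  0.5993,  0.4596]))
```

Request:
{"fn": "move_arm", "kwargs": {"motion": [[9.4,[38,-38,-0.5],[-0.145,0.6,0.46]],[9.4,[38,-38,-0.5],[-0.145,0.6,0.46]],[9.4,[38,-38,-0.5],[-0.145,0.6,0.46]],[9.4,[38,-38,-0.5],[-0.145,0.6,0.46]],[9.4,[38,-38,-0.5],[-0.145,0.6,0.46]],[9.4,[38,-38,-0.5],[-0.145,0.6,0.46]],[9.4,[38,-38,-0.5],[-0.145,0.6,0.46]],[9.4,[38,-38,-0.5],[-0.145,0.6,0.46]],[9.4,[38,-38,-0.5],[-0.145,0.6,0.46]],[9.4,[38,-38,-0.5],[-0.145,0.6,0.46]],[9.4,[38,-38,-0.5],[-0.145,0.6,0.46]],[9.4,[38,-38,-0.5],[-0.145,0.6,0.46]],[9.4,[38,-38,-0.5],[-0.145,0.6,0.46]],[9.4,[38,-38,-0.5],[-0.145,0.6,0.46]],[9.4,[38,-38,-0.5],[-0.145,0.6,0.46]],[9.4,[38,-38,-0.5],[-0.145,0.6,0.46]],[9.4,[38,-38,-0.5],[-0.145,0.6,0.46]],[9.4,[38,-38,-0.5],[-0.145,0.6,0.46]]]}}

```text
time_s: 1.8
tool_pos: [0.4603, -0.1395, 0.2104]
eef_rot: [-3.141, -0.611, -0.109]
force: [0.3, -0.2, 0.4]
opening: 0.0939
```

```bash
python3 - <<'E'
from h import *
print(cur()[0],toolR()-cur()[1],sensors.read_state()["joint_pos"],sensors.read_state()["dq"])
w=snapshot("wrist"); cv2.imwrite("pics/wrist1.png",w["frame"]); np.save("w1M.npy",w["world_to_cam"])
E
```

```text
[ 0.4603 -0.1395  0.2104] [[ 0.0007  0.0024 -0.0004]
 [ 0.0023 -0.0004  0.0009]
 [-0.0005  0.0007 -0.0004]] [ 0.9618 -0.1773 -0.6578  2.4327 -0.7238  0.3132 -0.7673] [-0.0006  0.0015 -0.007  -0.0003  0.0036 -0.0012 -0.0071]
```

View pics/wrist1.png

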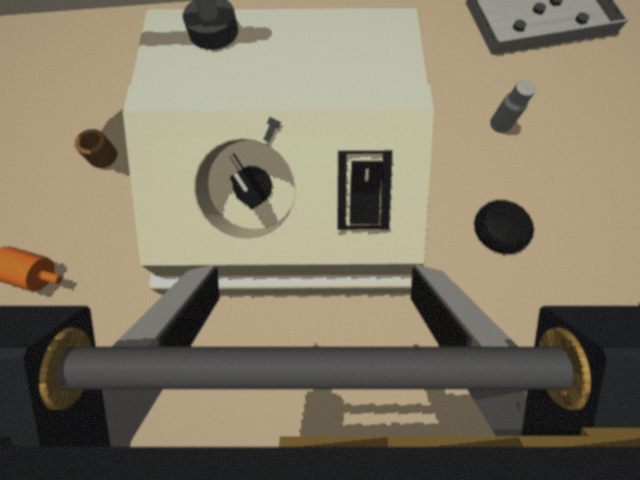

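```bash
python3 - <<'E'
import cv2
f=cv2.imread("pics/wrist1.png")
cv2.imwrite("pics/w1c.png",cv2.resize(f[100:250,185:305],None,fx=4,fy=4,interpolation=cv2.INTER_CUBIC))
cv2.imwrite("pics/w1r.png",cv2.resize(f[140:240,320:410],None,fx=5,fy=5,interpolation=cv2.INTER_CUBIC))
E
```

```text
(no output)
```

View pics/w1c.png

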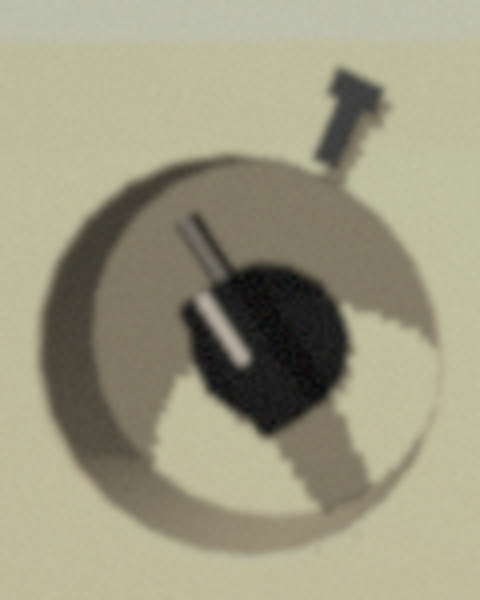

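View pics/w1r.png

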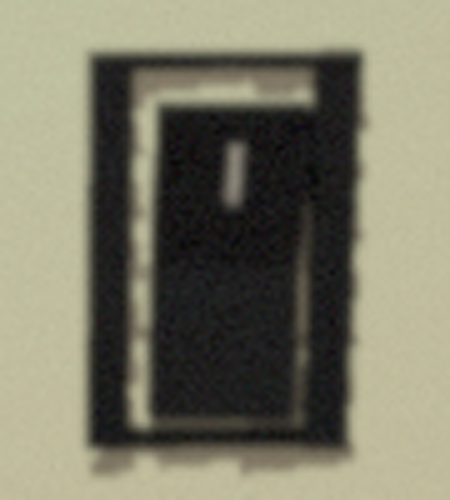

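```bash
python3 - <<'E'
from h import *
w=snapshot("wrist"); 
f=lambda a:(a[0]/4+185,a[1]/4+100)
def pc(uv,h=0,O=WELL):
    q=onplane(w,uv,PM+h*n,n)-O; return np.array([q@u,q@yl])*1000
for nm,a in dict(L=(42,340),R=(441,360),T=(250,155),B=(250,552)).items(): print(nm,pc(f(a)))
a=lambda v:np.arctan2(-v[1],v[0])
m1,m2=pc(f((326,162)),.003),pc(f((358,80)),.003); print("marker",m1,m2,a(m1),a(m2),a(m2-m1))
b1,b2=pc(f((243,362)),-.006),pc(f((203,297)),-.006); print("bar",b1,b2,a(b2-b1),a(b2))
c1,c2=pc(f((222,272)),-.036),pc(f((188,220)),-.036); print("nose",c1,c2,a(c2-c1),a(c2))
g=lambda a:(a[0]/5+320,a[1]/5+140)
for nm,q in dict(frTL=(90,55),frTR=(358,55),frBL=(90,445),frBR=(350,445)).items(): print(nm,pc(g(q),.004,RP))
for nm,q in dict(TL=(160,105),TR=(310,105),ln=(235,175)).items(): print(nm,pc(g(q),.019,RP))
# panel corners
for q in [(127,110),(432,110),(140,264),(425,264)]: print(pc(q,0,PM))
E
```

```text
L [ 2.1234 48.0675]
R [ -2.251  -36.0467]
T [39.9362  2.6172]
B [-44.0154   6.1067]
marker [ 38.4967 -13.3043] [ 54.5276 -20.2313] 0.33274567387758514 0.35528426491723636 0.4078718946672253
bar [-3.3181  6.927 ] [10.5823 14.873 ] -0.5193038236404602 -0.9523876483897671
nose [13.9625 16.205 ] [25.7857 23.4834] -0.5518095997630004 -0.7387021257647368
frTL [30.0493 28.3985]
frTR [ 29.9718 -15.4109]
frBL [-35.2438  27.6021]
frBR [-35.3272 -16.9168]
TL [22.6769 18.2209]
TR [22.6349 -5.3039]
ln [11.7694  6.1384]
[ 62.6561 129.0184]
[  62.2323 -117.4148]
[-67.5372 132.2423]
[ -68.0223 -120.0784]
```

```bash
sed -i 's/PM=np.array(.*105\]); L/PM=np.array([.5725,-.1235,.105]); L/' h.py; python3 - <<'E'
from h import *
print(rel(RP+.018*u+.05*n,toolR()))
E
```

```text
(array([4.7479, 4.2518, 9.9313]), array([ 0.0004, -0.0006, -0.002 ]))
```

Request:
{"fn": "move_arm", "kwargs": {"motion": [[0,[4.75,4.25,0],[0,0,-0.002]],[0,[4.75,4.25,4],[0,0,-0.002]],[0,[4.75,4.25,8],[0,0,-0.002]],[0,[4.75,4.25,9.9],[0,0,-0.002]],[0,[4.75,4.25,9.9],[0,0,-0.002]],[0,[4.75,4.25,9.9],[0,0,-0.002]],[0,[4.75,4.25,9.9],[0,0,-0.002]],[0,[4.75,4.25,9.9],[0,0,-0.002]],[0,[4.75,4.25,9.9],[0,0,-0.002]],[0,[4.75,4.25,9.9],[0,0,-0.002]],[0,[4.75,4.25,9.9],[0,0,-0.002]],[0,[4.75,4.25,9.9],[0,0,-0.002]]]}}

```text
time_s: 2.9
tool_pos: [0.5513, -0.1913, 0.1562]
eef_rot: [3.137, -0.611, -0.101]
force: [0.6, 1.6, 0.0]
opening: 0.0177
```

```bash
python3 - <<'E'
from h import *
w=snapshot("wrist"); cv2.imwrite("pics/wrist2.png",w["frame"]); print(w["K"][0,0])
d=snapshot("side"); cv2.imwrite("pics/side2.png",cv2.resize(d["frame"][220:400,240:420],None,fx=3.3,fy=3.3,interpolation=cv2.INTER_CUBIC))
p=cur()[0]; print("tip side px",proj(d,p), "crop",(proj(d,p)-[240,220])*3.3,"press pt crop",(proj(d,RP+.018*u+.019*n)-[240,220])*3.3,(proj(d,p-RP)))
print((p-RP)@u,(p-RP)@yl,(p-RP)@n)
E
```

```text
388.71408674355774
tip side px [303.6213 319.4323] crop [209.9504 328.1267] press pt crop [242.6444 358.0397] [  5.3195 337.9693]
0.018050548100750952 0.0014785996358277027 0.04985191347156562
```

View pics/wrist2.png

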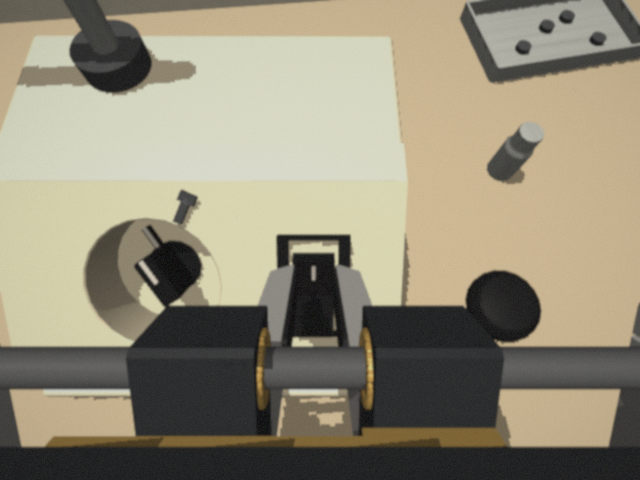

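View pics/side2.png

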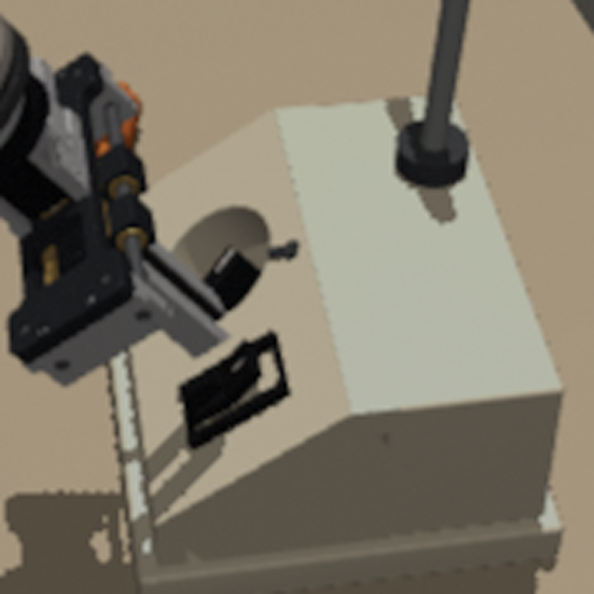

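Request:
{"fn": "move_arm", "kwargs": {"motion": [[0,[0,0,0],[0,0,0]],[0,[0,0,1],[0,0,0]],[0,[0,0,2],[0,0,0]],[0,[0,0,2.3],[0,0,0]],[0,[0,0,2.6],[0,0,0]],[0,[0,0,2.9],[0,0,0]],[0,[0,0,3.1],[0,0,0]],[0,[0,0,3.3],[0,0,0]],[0,[0,0,3.5],[0,0,0]],[0,[0,0,3.5],[0,0,0]],[0,[0,0,3.5],[0,0,0]]]}}

```text
time_s: 3.92
tool_pos: [0.5726, -0.1954, 0.1403]
eef_rot: [-3.136, -0.591, -0.104]
force: [-0.6, 0.2, -0.2]
opening: 0.0004
```

```bash
python3 - <<'E'
from h import *
p=cur()[0]; s=sensors.read_state(); print((p-RP)@u,(p-RP)@yl,(p-RP)@n,s["force"]@n,s["force"]@u,s["opening"])
w=snapshot("wrist"); cv2.imwrite("pics/wrist3.png",w["frame"])
E
```

```text
0.026604309515150314 -0.0015069152209830807 0.024507675793895005 0.16689821173503222 -0.6691155733913533 0.0004146313689954885
```

View pics/wrist3.png

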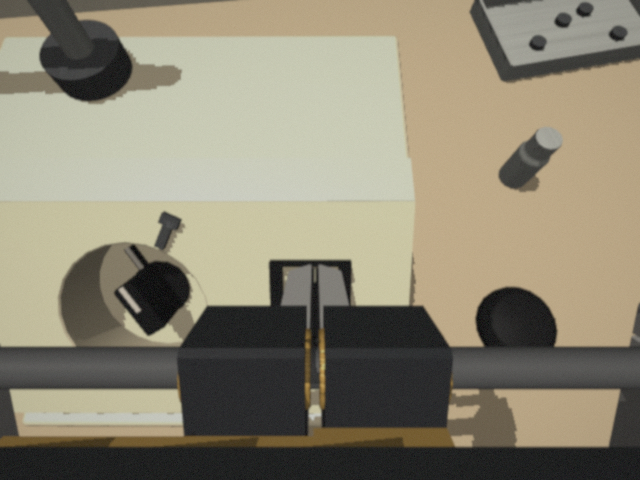

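```bash
python3 - <<'E'
from h import *
s=sensors.read_state(); print(s["joint_pos"],s["tool_pos"],s["eef_rot"],s["joint_torque"],s["dq"])
E
```

```text
[ 0.1363  0.1751  0.1662  2.3002 -1.0205  0.1627 -0.4085] [ 0.5726 -0.1954  0.1403] [-3.1359 -0.5909 -0.1038] [  0.1389 -53.5454   1.8776 -34.768   -0.4948  -1.2717  -0.0111] [-0.0019 -0.0002  0.0004  0.0013  0.0003  0.001   0.0006]
```

```bash
cat > kin.py <<'E'
from h import *
from scipy.optimize import least_squares
import itertools
D=[([1.0525,.4267,.0738,1.6066,-.0341,1.1108,-.0671],[.2432,-.6292,.2048],[-3.1403,.0001,.3688]),
([.9618,-.1773,-.6578,2.4327,-.7238,.3132,-.7673],[.4603,-.1395,.2104],[-3.141,-.611,-.109]),
([.1363,.1751,.1662,2.3002,-1.0205,.1627,-.4085],[.5726,-.1954,.1403],[-3.1359,-.5909,-.1038])]
def fk(q,Ls,sg,offs=0):
    R=Rot.identity(); p=np.zeros(3)
    ax='zyzyzyz'
    # Ls: base, upper, fore, hand (z), plus x offsets
    add={1:(0,Ls[0]),3:(Ls[4],Ls[1]),5:(Ls[5],Ls[2]),7:(Ls[6],Ls[3])}
    for i in range(7):
        if i in add: p=p+R.apply([add[i][0],0,add[i][1]])
        R=R*Rot.from_euler(ax[i],sg[i]*q[i]+(offs if i==0 else 0))
    p=p+R.apply([add[7][0],0,add[7][1]])
    return p,R
if __name__=="__main__":
    out=[]
    for sz in itertools.product([1,-1],repeat=4):
      for off in (0,np.pi):
        sg=[sz[0],1,sz[1],1,sz[2],1,sz[3]]
        Rw=[]
        # orientation test up to const tool rotation about z
        Q=[fk(q,np.zeros(7),sg,off)[1].inv()*Rot.from_euler('xyz',e) for q,_,e in D]
        er=sum((Q[0].inv()*x).magnitude() for x in Q[1:]); out.append((er,sg,off,Q[0].as_rotvec()))
    out.sort(key=lambda t:t[0])
    for o in out[:4]: print(o)
    for er,sg,off,_ in out[:3]:
        r=least_squares(lambda L:np.concatenate([fk(q,L,sg,off)[0]-p for q,p,_ in D]),[.35,.4,.4,.3,0,0,0])
        print(r.x,r.fun)
E
python3 kin.py
```

```text
(0.0006672818413749604, [-1, 1, -1, 1, -1, 1, -1], 0, array([0.0001, 0.    , 1.5708]))
(0.7506390492024136, [1, 1, 1, 1, 1, 1, -1], 0, array([ 0.0019, -0.0023, -2.4426]))
(1.2855347920767735, [1, 1, -1, 1, 1, 1, -1], 0, array([-0.0249, -0.0797, -2.576 ]))
(1.4600138481203233, [-1, 1, 1, 1, -1, 1, 1], 0, array([ 0.0455, -0.0537,  1.8389]))
[ 0.2917  0.5593  0.4471  0.4252 -0.0277 -0.0148 -0.0624] [ 0.0549  0.0244 -0.0036  0.0071 -0.0037 -0.0044 -0.0086  0.0008  0.008 ]
[ 1.478   0.5421  0.1003  2.038  -0.6427 -0.0183  0.1756] [-0.4243  0.2264 -0.0341 -0.0277  0.0218 -0.1123  0.0152  0.0311  0.1464]
[ 0.1984  2.237  -0.0156  2.9543 -1.5895 -0.243  -0.0436] [-0.3876  0.2571 -0.0387  0.0069  0.0755 -0.1665 -0.0261  0.0084  0.2052]
```

```bash
cat > kin2.py <<'E'
from kin import *
SG=[-1,1,-1,1,-1,1,-1]
def fk2(q,P):
    # P: 4x3 offsets base, upper, fore, hand ; tool yaw const pi/2
    P=np.asarray(P).reshape(4,3); R=Rot.identity(); p=np.zeros(3)
    for i in range(7):
        if i in (1,3,5): p=p+R.apply(P[i//2])
        R=R*Rot.from_euler('zyzyzyz'[i],SG[i]*q[i])
    return p+R.apply(P[3]),R*Rot.from_rotvec([0,0,np.pi/2])
def fit(D):
    P0=np.array([[0,0,.32],[0,0,.43],[0,0,.43],[0,0,.35]])
    W=np.array([[1,1,.1]]*4).ravel()
    f=lambda P:np.concatenate([np.concatenate([fk2(q,P)[0]-p for q,p,_ in D])*300,(P-P0.ravel())*W])
    r=least_squares(f,P0.ravel()); return r.x.reshape(4,3), r.fun[:3*len(D)]/300
if __name__=="__main__":
    P,e=fit(D); print(P); print(e)
E
python3 kin2.py
```

```text
[[ 0.0006 -0.0247  0.2921]
 [ 0.0017 -0.0195  0.566 ]
 [-0.0081 -0.0112  0.471 ]
 [-0.0108 -0.0086  0.4002]]
[ 0.  0.  0.  0. -0.  0. -0.  0. -0.]
```

```bash
cat > ik.py <<'E'
from kin2 import *
P,_=fit(D)
LO=np.array([-2.85,-.5,-1.23,.21,-1.02,.16,-2.73]); HI=np.array([2.85,2.14,1.37,2.46,4.16,2.05,2.73])
def ik(p,R,q0,w=0.02,qr=None):
    qr=q0 if qr is None else qr
    def f(q):
        a,b=fk2(q,P); return np.concatenate([(a-p)*10,(Rot.from_matrix(R).inv()*b).as_rotvec()*3,w*(q-qr)*.1])
    r=least_squares(f,np.clip(q0,LO+1e-3,HI-1e-3),bounds=(LO,HI)); a,b=fk2(r.x,P)
    return r.x,np.linalg.norm(a-p),(Rot.from_matrix(R).inv()*b).magnitude()
def sols(p,R,N=60,seed=0):
    rng=np.random.default_rng(seed); o=[]
    for _ in range(N):
        q,ep,er=ik(p,R,rng.uniform(LO,HI))
        if ep<.002 and er<.01:
            m=np.min(np.minimum(q-LO,HI-q)); o.append((m,q))
    return sorted(o,key=lambda t:-t[0])
def tR(tilt,ang=0,side=0):
    # tool with tilt change about lamp y: extra tilt (toward vertical) 
    return Rot.from_rotvec(tilt*yl).as_matrix()@toolR(ang)
E
python3 - <<'E'
from ik import *
for nm,p,R in [("press0",RP+.018*u+.012*n,tR(0)),("press+.3",RP+.018*u+.012*n,tR(.3)),("press.6",RP+.018*u+.012*n,tR(.6)),
  ("knob-.55",WELL-.035*n,tR(0,-.55)),("knob.36",WELL-.035*n,tR(0,.36)),("knob-.55+pi/",WELL-.035*n,tR(0,-.55+np.pi)),("knob hover",WELL+.05*n,tR(0,-.55))]:
    o=sols(p,R); print(nm,len(o))
    for m,q in o[:5]: print("  ",round(m,3),q)
print((tR(.3))[:,2])
E
```

```text
press0 0
press+.3 28
   0.389 [ 0.9418  0.3764 -0.8388  2.0697  0.5008  0.5489 -1.8895]
   0.381 [ 0.916   0.3666 -0.8052  2.0705  0.4727  0.5411 -1.8652]
   0.377 [ 0.9012  0.3614 -0.7862  2.0709  0.4569  0.537  -1.8516]
   0.37 [ 0.8751  0.3527 -0.7531  2.0717  0.4298  0.5302 -1.8281]
   0.363 [ 0.8432  0.343  -0.7129  2.0727  0.3976  0.5229 -1.8001]
press.6 27
   0.653 [ 0.6364  0.4672 -0.5567  1.8069  0.2987  0.9406 -1.7244]
   0.652 [ 0.6516  0.4716 -0.5778  1.8063  0.3111  0.9439 -1.7351]
   0.65 [ 0.5668  0.4499 -0.4616  1.8098  0.244   0.9271 -1.6773]
   0.645 [ 0.436   0.4273 -0.2872  1.8154  0.1484  0.9089 -1.5937]
   0.645 [ 0.4339  0.427  -0.2843  1.8155  0.1469  0.9087 -1.5923]
knob-.55 40
   0.067 [-0.4754  0.3578  0.6226  2.3931  3.952   0.2413  1.2144]
   0.025 [ 0.2733  0.3179 -0.2308  2.3815  2.6396  0.185   2.6138]
   0.024 [ 0.2691  0.3175 -0.226   2.3816  2.6464  0.1842  2.6066]
   0.021 [ 0.2504  0.3158 -0.2045  2.3816  2.6775  0.1807  2.5734]
   0.017 [ 0.2283  0.314  -0.1792  2.3816  2.7152  0.1768  2.5334]
knob.36 33
   0.109 [ 0.9476  0.5282 -1.0539  2.3511 
[... 312 characters left out ...]
0.086 [ 0.9377  0.4905 -0.9569  2.3741  2.0351  0.402   0.2359]
   0.086 [ 0.9117  0.4745 -0.9209  2.3744  2.0581  0.3815  0.2061]
   0.085 [ 0.8704  0.4522 -0.8653  2.3751  2.0963  0.3524  0.1581]
   0.083 [ 0.7378  0.3981 -0.6953  2.3767  2.2368  0.2791 -0.0083]
   0.076 [ 0.6307  0.3678 -0.5643  2.3776  2.3729  0.2359 -0.1613]
knob hover 19
   0.044 [ 1.1214  0.236  -1.1616  2.4158  1.5598  0.2543 -2.5651]
   0.041 [ 1.0154  0.193  -1.0317  2.4188  1.5597  0.2006 -2.5778]
   0.0 [ 1.1726  0.266  -1.23    2.4145  1.5611  0.2912 -2.5586]
   0.0 [ 0.8975  0.1616 -0.897   2.4225  1.5629  0.16   -2.592 ]
   0.0 [ 0.8975  0.1616 -0.897   2.4225  1.5628  0.16   -2.592 ]
[ 0.3042 -0.0324 -0.9521]
```

```bash
python3 - <<'E'
from h import *
from ik import tR
for yo in (0,):
    print(rel(RP+.0126*u+.05*n,tR(.4)))
E
```

```text
(array([-1.4474, -0.1665, -2.5164]), array([-0.0065, -0.3801,  0.0031]))
```

Request:
{"fn": "move_arm", "kwargs": {"motion": [[0,[-1.4,-0.2,-2.5],[0,0,0]],[0,[-1.4,-0.2,-2.5],[0,-0.1,0]],[0,[-1.4,-0.2,-2.5],[0,-0.2,0]],[0,[-1.4,-0.2,-2.5],[0,-0.3,0]],[0,[-1.4,-0.2,-2.5],[0,-0.38,0]],[0,[-1.4,-0.2,-2.5],[0,-0.38,0]],[0,[-1.4,-0.2,-2.5],[0,-0.38,0]]]}}

```text
time_s: 4.55
tool_pos: [0.55, -0.1902, 0.1541]
eef_rot: [-3.139, -0.21, -0.099]
force: [0.4, 0.2, -1.2]
opening: 0.0004
```

```bash
python3 - <<'E'
from h import *
from ik import tR
s=sensors.read_state(); print(s["joint_pos"],s["tool_pos"],s["eef_rot"],s["force"],s["dq"])
p=cur()[0];print((p-RP)@u,(p-RP)@yl,(p-RP)@n)
print(rel(RP+.0126*u+.05*n,tR(.4)))
E
```

```text
[-0.2331  0.2454  0.5551  2.0601 -0.2747  0.6828 -1.1765] [ 0.55   -0.1902  0.1541] [-3.1386 -0.2097 -0.0986] [ 0.3516  0.2068 -1.1922] [ 0.0376 -0.0414 -0.0216  0.1083 -0.0633 -0.1296  0.0742]
0.015583709525724038 0.0013108313696873351 0.04899360818172931
(array([-0.315 ,  0.1289,  0.0227]), array([-0.0045,  0.0011,  0.0073]))
```

Request:
{"fn": "move_arm", "kwargs": {"motion": [[0,[0.2,0,1],[0,0,0]],[0,[0.5,0,2],[0,0,0]],[0,[0.7,0,2.3],[0,0,0]],[0,[0.75,0,2.5],[0,0,0]],[0,[0.8,0,2.7],[0,0,0]],[0,[0.9,0,2.9],[0,0,0]],[0,[1,0,3.1],[0,0,0]],[0,[1.05,0,3.25],[0,0,0]],[0,[1.05,0,3.25],[0,0,0]]]}}

```text
time_s: 5.3
tool_pos: [0.5649, -0.193, 0.1243]
eef_rot: [-3.137, -0.212, -0.102]
force: [-2.3, 0.8, 9.6]
opening: 0.0004
```

```bash
cat > st.py <<'E'
from h import *
s=sensors.read_state(); print("q",s["joint_pos"],"F n,u,y",s["force"]@n,s["force"]@u,s["force"]@yl,"open",s["opening"],"t",s["time_s"])
p,R=cur();print("vs RP u,yl,n mm",(p-RP)@u*1e3,(p-RP)@yl*1e3,(p-RP)@n*1e3," vs WELL",(p-WELL)@u*1e3,(p-WELL)@yl*1e3, "rot",s["eef_rot"])
E
python3 st.py
```

```text
q [-0.1919  0.3136  0.5204  2.055  -0.3414  0.6291 -1.1228] F n,u,y 9.265899222656794 3.586530322820975 0.575459518779978 open 0.00038843736884092237 t 5.3
vs RP u,yl,n mm 10.912651602462695 0.07383589476550668 15.881507635817252  vs WELL 10.912651602462681 -99.92616410523452 rot [-3.1368 -0.2125 -0.1022]
```

Request:
{"fn": "move_arm", "kwargs": {"motion": [[0,[0.05,0,0.12],[0,0,0]],[0,[0.05,0,0.12],[0,0,0]],[0,[0.05,0,0.12],[0,0,0]]]}}

```text
time_s: 5.55
tool_pos: [0.5653, -0.1931, 0.1238]
eef_rot: [-3.136, -0.213, -0.103]
force: [-10.0, 2.5, 21.7]
opening: 0.0005
```

```bash
python3 st.py
```

```text
q [-0.1906  0.3151  0.5195  2.0544 -0.3433  0.6287 -1.1212] F n,u,y 23.6727418263863 4.0602940362804985 1.4669520731490475 open 0.0005218976792822718 t 5.55
vs RP u,yl,n mm 10.980131117259596 0.015917341607027787 15.240734160824559  vs WELL 10.980131117259583 -99.98408265839299 rot [-3.1362 -0.2125 -0.1026]
```

Request:
{"fn": "move_arm", "kwargs": {"motion": [[0,[-0.8,0,-1.8],[0,0,0]],[0,[-1.9,0,-4.6],[0,0,0]],[0,[-1.9,-4,-5],[0,0,0]],[0,[-1.9,-8,-5],[0,0,0]],[0,[-1.9,-10,-5],[0,0,0]],[0,[-1.9,-10,-5],[0,0,0]],[0,[-1.9,-10,-5],[0,0,0]]]}}

```text
time_s: 6.13
tool_pos: [0.5464, -0.0892, 0.1682]
eef_rot: [-3.136, -0.211, -0.099]
force: [-0.4, 0.0, 0.2]
opening: 0.0002
```

```bash
python3 st.py;python3 - <<'E'
from h import *
w=snapshot("wrist"); cv2.imwrite("pics/wrist4.png",w["frame"])
d=snapshot("side"); cv2.imwrite("pics/side4.png",cv2.resize(d["frame"][220:400,240:420],None,fx=3.3,fy=3.3,interpolation=cv2.INTER_CUBIC))
E
```

```text
q [-0.4511  0.163   0.5495  2.1102 -0.1374  0.6844 -1.4887] F n,u,y 0.4256531903198839 -0.21241578586846774 -0.0013060366949717316 open 0.00015530573054385187 t 6.1333
vs RP u,yl,n mm 12.011272435162873 101.34372377001868 68.7442155750828  vs WELL 12.011272435162859 1.3437237700186597 rot [-3.1363 -0.2115 -0.0994]
```

View pics/wrist4.png

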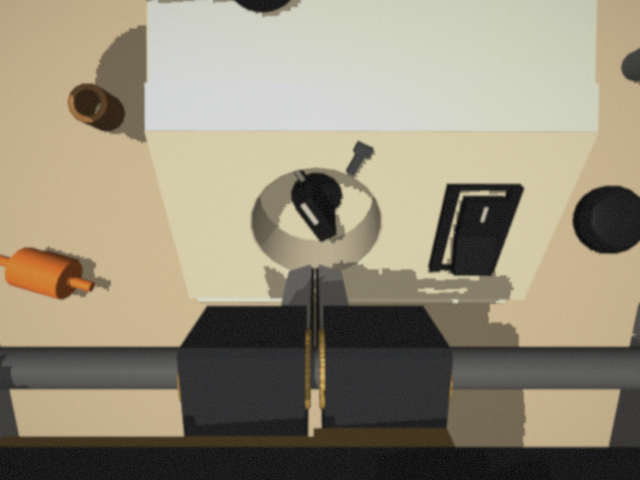

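View pics/side4.png

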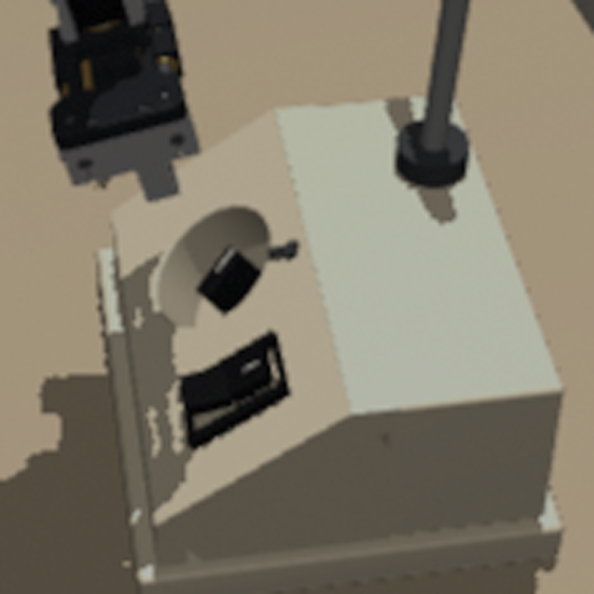

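```bash
cat > sim.py <<'E'
from ik import *
def jac(q,h=1e-5):
    p0,R0=fk2(q,P); J=np.zeros((6,7))
    for i in range(7):
        a=np.array(q); a[i]+=h; p,R=fk2(a,P); J[:3,i]=(p-p0)/h; J[3:,i]=(R*R0.inv()).as_rotvec()/h
    return J
def track(q,p,R,nst=150):
    q=np.array(q,float)
    for k in range(nst):
        a,b=fk2(q,P); e=np.concatenate([p-a,(Rot.from_matrix(R)*b.inv()).as_rotvec()])
        e[:3]*=min(1,.01/max(1e-9,np.linalg.norm(e[:3]))); e[3:]*=min(1,.03/max(1e-9,np.linalg.norm(e[3:])))
        fr=np.ones(7,bool)
        for _ in range(7):
            J=jac(q)[:,fr]; dq=np.zeros(7); dq[fr]=J.T@np.linalg.solve(J@J.T+1e-5*np.eye(6),e)
            bad=fr&((q+dq<LO+.003)&(dq<0)|(q+dq>HI-.003)&(dq>0))
            if not bad.any(): break
            fr&=~bad
        q=np.clip(q+dq,LO,HI)
    a,b=fk2(q,P)
    return q,np.linalg.norm(a-p)*1e3,(Rot.from_matrix(R)*b.inv()).magnitude()
E
python3 - <<'E'
from sim import *
D.append((sensors.read_state()["joint_pos"],*[sensors.read_state()[k] for k in("tool_pos","eef_rot")]))
print(fk2(D[-1][0],P)[0]-D[-1][1])
q0=D[-1][0]; p0,R0=cur()
for t in (.4,.2,0):
  for pre in (0,):
    q=np.array(q0)
    path=[(p0,tR(.4)@Rot.from_rotvec([0,0,a]).as_matrix()) for a in np.linspace(0,-3.69,8)]
    path+=[(WELL+.01*n,tR(.4)@Rot.from_rotvec([0,0,-3.69]).as_matrix()),
           (WELL-.035*n,tR(t)@Rot.from_rotvec([0,0,-3.69]).as_matrix())]
    path+=[(WELL-.035*n,tR(t)@Rot.from_rotvec([0,0,a]).as_matrix()) for a in np.linspace(-3.69,-2.7,5)]
    print("t",t)
    for p,R in path:
        q,ep,er=track(q,p,R); print(q,round(ep,2),round(er,3))
E
```

```text
[-0.0125  0.0009  0.0023]
t 0.4
[-0.4425  0.1905  0.5485  2.0872 -0.1505  0.685  -1.4825] 0.0 0.0
[-0.3723  0.1739  0.4549  2.0996 -0.1091  0.6771 -1.0031] 0.0 0.0
[-0.3007  0.16    0.3709  2.1128 -0.0775  0.6701 -0.507 ] 0.0 0.0
[-0.2266  0.1504  0.2953  2.1224 -0.0554  0.6651  0.0055] 0.0 0.0
[-0.1505  0.1464  0.2255  2.1252 -0.0405  0.6632  0.5302] 0.0 0.0
[-0.074   0.1485  0.1581  2.1196 -0.0289  0.6647  1.0597] 0.0 0.0
[ 0.0007  0.1556  0.0897  2.1064 -0.0162  0.6694  1.5856] 0.0 0.0
[0.0716 0.1658 0.0178 2.0887 0.001  0.6763 2.1014] 0.0 0.0
[ 0.0727  0.2753  0.0168  2.096  -0.0017  0.5594  2.1029] 0.0 0.0
[ 0.0751  0.3648  0.0156  2.071  -0.0042  0.495   2.1058] 0.0 0.0
[ 0.0751  0.3648  0.0156  2.071  -0.0042  0.495   2.1058] 0.0 0.0
[ 0.0207  0.362   0.0795  2.0804 -0.0536  0.4899  1.9024] 0.0 0.0
[-0.0359  0.3607  0.1442  2.0891 -0.1032  0.4863  1.6981] 0.0 0.0
[-0.0943  0.3612  0.2096  2.0968 -0.1532  0.4843  1.4933] 0.0 0.0
[-0.154   0.3636  0.2757  2.103  -0.204   0.4844  1.2884] 0.0 0.0
t 0.2
[-0.4425  0.1905  0.5485  2.0872 -0.1505  0.685  -1.4825] 0.0 0.0
[-0.3723  0.1
[... 1176 characters left out ...]
0.2255  2.1252 -0.0405  0.6632  0.5302] 0.0 0.0
[-0.074   0.1485  0.1581  2.1196 -0.0289  0.6647  1.0597] 0.0 0.0
[ 0.0007  0.1556  0.0897  2.1064 -0.0162  0.6694  1.5856] 0.0 0.0
[0.0716 0.1658 0.0178 2.0887 0.001  0.6763 2.1014] 0.0 0.0
[ 0.0727  0.2753  0.0168  2.096  -0.0017  0.5594  2.1029] 0.0 0.0
[ 0.8789  0.4565 -0.8766  2.375   2.0884  0.3581  0.1663] 0.0 0.0
[ 0.8789  0.4565 -0.8766  2.375   2.0884  0.3581  0.1663] 0.0 0.0
[ 0.9314  0.4893 -0.9501  2.3807  2.0546  0.4033 -0.0354] 0.0 0.0
[ 0.9768  0.5254 -1.0201  2.3861  2.0244  0.4524 -0.2418] 0.0 0.0
[ 1.0147  0.5642 -1.0857  2.3908  1.9972  0.5046 -0.4526] 0.0 0.0
[ 1.045   0.6047 -1.1464  2.3946  1.9727  0.5586 -0.6672] 0.0 0.0
```

```bash
sed -i 's/PM=np.array(.*105\]); L/PM=np.array([.5724,-.1222,.105]); L/' h.py; python3 - <<'E'
from sim import *
q=np.array(sensors.read_state()["joint_pos"]); p0,R0=cur()
A=-3.69
Z=lambda a:Rot.from_rotvec([0,0,a]).as_matrix()
for h in (.012,.03):
  q=np.array(sensors.read_state()["joint_pos"])
  path=[(p0,tR(.4)@Z(a)) for a in (-1,-2,-3,A)]+[(WELL+h*n,tR(t)@Z(A)) for t in (.4,.3,.2,.1,0)]+[(WELL-.02*n,tR(0)@Z(A)),(WELL-.035*n,tR(0)@Z(A))]
  path+=[(WELL-.035*n,tR(0)@Z(a)) for a in np.linspace(A,A+1.05,4)]
  for p,R in path:
        q,ep,er=track(q,p,R); print(q,round(ep,2),round(er,3))
  print()
E
```

```text
[-0.3089  0.1613  0.38    2.1115 -0.0806  0.6707 -0.5586] 0.0 0.0
[-0.167   0.1467  0.2403  2.1253 -0.0433  0.6633  0.4217] 0.0 0.0
[-0.0227  0.1529  0.1118  2.1112 -0.0207  0.6677  1.4242] 0.0 0.0
[0.071  0.1658 0.0185 2.0887 0.0008 0.6763 2.1016] 0.0 0.0
[ 0.0696  0.2708  0.0172  2.0977 -0.0007  0.5622  2.0995] 0.0 0.0
[0.067  0.2308 0.0178 2.1874 0.0069 0.4126 2.091 ] 0.0 0.0
[0.0594 0.2006 0.0238 2.2765 0.0196 0.2538 2.0771] 0.0 0.0
[ 0.808   0.2682 -0.7816  2.3382  1.1396  0.2133  1.0278] 0.0 0.0
[ 0.9331  0.3045 -0.8962  2.4051  1.9337  0.2348  0.2764] 0.0 0.0
[ 0.9202  0.4233 -0.92    2.3857  2.0248  0.3411  0.2184] 0.0 0.0
[ 0.9085  0.474  -0.921   2.3753  2.0576  0.3833  0.2019] 0.0 0.0
[ 0.9085  0.474  -0.921   2.3753  2.0576  0.3833  0.2019] 0.0 0.0
[ 0.9764  0.5241 -1.0207  2.3834  2.017   0.4509 -0.0904] 0.0 0.0
[ 1.0292  0.5798 -1.112   2.3905  1.9823  0.525  -0.3912] 0.0 0.0
[ 1.067   0.6385 -1.1934  2.3958  1.9526  0.6024 -0.6995] 0.0 0.0

[-0.3089  0.1613  0.38    2.1115 -0.0806  0.6707 -0.5586] 0.0 0.0
[-0.167   0.1467  0.2403  2.1253 -0.0433  0.6633  0.4217] 0.0 0.0
[-0.0227  0.1529  0.1118  2.1112 -0.0207  0.6677  1.4242] 0.0 0.0
[0.071  0.1658 0.0185 2.0887 0.0008 0.6763 2.1016] 0.0 0.0
[0.0689 0.235  0.0172 2.1052 0.0006 0.5906 2.098 ] 0.0 0.0
[0.0668 0.1926 0.0171 2.1942 0.0087 0.444  2.089 ] 0.0 0.0
[0.0607 0.1595 0.0214 2.2828 0.0231 0.2886 2.0735] 0.0 0.0
[ 0.8999  0.2334 -0.8747  2.3425  0.98    0.2274  1.1809] 0.0 0.0
[ 0.9853  0.2506 -0.9346  2.4138  1.8087  0.1925  0.39  ] 0.0 0.0
[ 0.9618  0.4469 -0.9765  2.3851  1.9896  0.3717  0.2628] 0.0 0.0
[ 0.9467  0.4979 -0.9741  2.3747  2.0245  0.4139  0.2452] 0.0 0.0
[ 0.9467  0.4979 -0.9741  2.3747  2.0245  0.4139  0.2452] 0.0 0.0
[ 1.0089  0.5512 -1.0694  2.3829  1.9905  0.4842 -0.0531] 0.0 0.0
[ 1.0556  0.6092 -1.1557  2.3902  1.9617  0.5602 -0.3594] 0.0 0.0
[ 1.0845  0.6641 -1.2258  2.3956  1.9394  0.6326 -0.6768] 0.0 0.0
```

Request:
{"fn": "move_arm", "kwargs": {"motion": [[2.6,[0,0,0],[0,0,-0.12]],[2.6,[0,0,0],[0,0,-0.24]],[2.6,[0,0,0],[0,0,-0.36]],[2.6,[0,0,0],[0,0,-0.48]],[2.6,[0,0,0],[0,0,-0.6]],[2.6,[0,0,0],[0,0,-0.72]],[2.6,[0,0,0],[0,0,-0.84]],[2.6,[0,0,0],[0,0,-0.96]],[2.6,[0,0,0],[0,0,-1.08]],[2.6,[0,0,0],[0,0,-1.2]],[2.6,[0,0,0],[0,0,-1.32]],[2.6,[0,0,0],[0,0,-1.44]],[2.6,[0,0,0],[0,0,-1.56]],[2.6,[0,0,0],[0,0,-1.68]],[2.6,[0,0,0],[0,0,-1.8]],[2.6,[0,0,0],[0,0,-1.92]],[2.6,[0,0,0],[0,0,-2.04]],[2.6,[0,0,0],[0,0,-2.16]],[2.6,[0,0,0],[0,0,-2.28]],[2.6,[0,0,0],[0,0,-2.4]]]}}

```text
time_s: 7.9
tool_pos: [0.546, -0.0921, 0.1679]
eef_rot: [2.996, 0.153, 2.291]
force: [-0.7, -0.2, -0.2]
opening: 0.0259
```

Request:
{"fn": "move_arm", "kwargs": {"motion": [[2.6,[0,0,0],[0,0,-0.12]],[2.6,[0,0,0],[0,0,-0.24]],[2.6,[0,0,0],[0,0,-0.36]],[2.6,[0,0,0],[0,0,-0.48]],[2.6,[0,0,0],[0,0,-0.6]],[2.6,[0,0,0],[0,0,-0.72]],[2.6,[0,0,0],[0,0,-0.84]],[2.6,[0,0,0],[0,0,-0.96]],[2.6,[0,0,0],[0,0,-1.08]],[2.6,[0,0,0],[0,0,-1.2]],[2.6,[0,0,0],[0,0,-1.29]],[2.6,[0,0,0],[0,0,-1.29]],[2.6,[0,0,0],[0,0,-1.29]]]}}

```text
time_s: 8.98
tool_pos: [0.546, -0.0918, 0.1679]
eef_rot: [-3.035, 0.182, -2.69]
force: [0.3, -0.6, -0.1]
opening: 0.0263
```

```bash
python3 st.py;python3 - <<'E'
from sim import *
w=snapshot("wrist"); cv2.imwrite("pics/wrist5.png",w["frame"])
p,R=cur(); print(Rot.from_matrix(tR(.4,-3.69).T@R).as_rotvec())
E
```

```text
q [0.0107 0.1556 0.038  2.0862 0.0018 0.6893 2.0591] F n,u,y -0.3158947094708807 0.2425394021232287 -0.5794197765521981 open 0.02627296784796907 t 8.9833
vs RP u,yl,n mm 11.918899548686415 97.45645802790109 68.40742019301364  vs WELL 11.918899548686403 -2.543541972098896 rot [-3.0351  0.1822 -2.6899]
[-0.0046 -0.0026  0.0011]
```

View pics/wrist5.png

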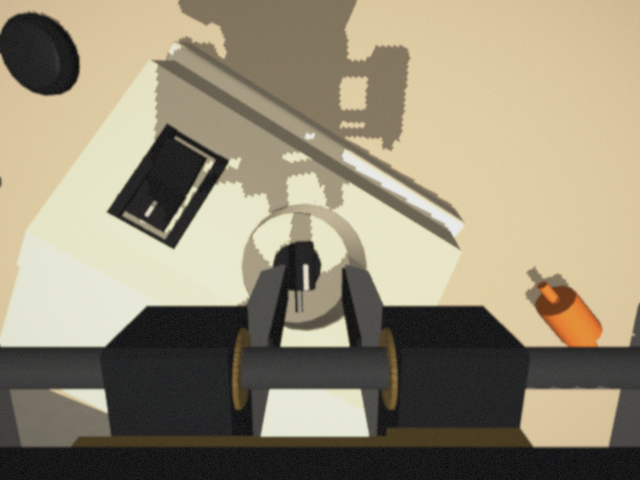

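```bash
python3 - <<'E'
from sim import *
q0=np.array(sensors.read_state()["joint_pos"]); A=-3.69
Z=lambda a:Rot.from_rotvec([0,0,a]).as_matrix()
U=lambda s:Rot.from_rotvec(s*u).as_matrix()
for side in (0,.15,-.15,.25,-.25):
  q=q0.copy(); print("side",side)
  for p,R in [(WELL+.02*n,tR(.4)@Z(A)),(WELL+.02*n,U(side)@tR(.3)@Z(A)),(WELL+.02*n,U(side)@tR(.15)@Z(A)),(WELL+.02*n,U(side)@tR(0)@Z(A)),(WELL+.02*n,tR(0)@Z(A)),(WELL-.034*n,tR(0)@Z(A))]:
    q,ep,er=track(q,p,R); print(q,round(ep,2),round(er,3))
E
```

```text
side 0
[ 0.0465  0.2547  0.0438  2.1021 -0.0133  0.5743  2.1113] 0.0 0.0
[ 0.0439  0.2136  0.0435  2.1914 -0.0067  0.426   2.1038] 0.0 0.0
[0.0319 0.1707 0.0522 2.3244 0.0116 0.186  2.0836] 0.0 0.0
[ 1.1114  0.3579 -1.1167  2.4061  1.7882  0.3167  0.4406] 0.0 0.0
[ 1.1114  0.3579 -1.1167  2.4061  1.7882  0.3167  0.4406] 0.0 0.0
[ 1.0256  0.5566 -1.0897  2.3742  1.9602  0.4885  0.3331] 0.0 0.0
side 0.15
[ 0.0465  0.2547  0.0438  2.1021 -0.0133  0.5743  2.1113] 0.0 0.0
[ 0.3002  0.2434 -0.1116  2.1556 -0.3195  0.4712  2.5413] 0.0 0.0
[ 0.5439  0.2198 -0.3632  2.2696 -0.4769  0.2515  2.7149] 0.0 0.0
[ 1.2577  0.1809 -1.0497  2.2924 -0.4237  0.1999  2.7149] 65.34 0.006
[-1.1949  0.0215  1.3486  2.376  -0.2809  0.163   2.4238] 72.5 0.007
[-0.5221  0.0871  0.6452  2.3118 -0.326   0.163   2.4238] 114.7 0.006
side -0.15
[ 0.0465  0.2547  0.0438  2.1021 -0.0133  0.5743  2.1113] 0.0 0.0
[-0.2111  0.2165  0.1975  2.2073  0.3209  0.4559  1.6522] 0.0 0.0
[-0.3885  0.1785  0.3754  2.35    0.6508  0.2381  1.3177] 0.0 0.0
[-0.0771  0.1672  0.045   2.4519  1.8518  0.2314  0.1392] 0.0 0.0
[ 0.8982  0.
[... 245 characters left out ...]
 2.6976] 0.0 0.0
[ 0.9797  0.3215 -0.7758  2.2302 -0.344   0.2875  2.6966] 0.0 0.0
[ 1.4055  0.3574 -1.1776  2.2827 -0.2791  0.1892  2.6966] 45.79 0.006
[-1.1796  0.0766  1.3565  2.36   -0.5724  0.1892  2.6984] 73.19 0.007
[-0.8571  0.1201  1.0095  2.3137 -0.6104  0.1892  2.6984] 114.39 0.006
side -0.25
[ 0.0465  0.2547  0.0438  2.1021 -0.0133  0.5743  2.1113] 0.0 0.0
[-0.3457  0.2364  0.2664  2.2042  0.4868  0.5127  1.4042] 0.0 0.0
[-0.5156  0.2036  0.425   2.3432  0.8706  0.3365  1.0114] 0.0 0.0
[-0.2595  0.1894  0.1198  2.4491  1.6569  0.3678  0.2251] 0.0 0.0
[ 0.852   0.2491 -0.7881  2.411   1.9638  0.172   0.2302] 0.0 0.0
[ 0.854   0.4417 -0.8469  2.3768  2.107   0.3426  0.1386] 0.0 0.0
```

```bash
python3 - <<'E'
from sim import *
q0=np.array(sensors.read_state()["joint_pos"]); A=-3.69
Z=lambda a:Rot.from_rotvec([0,0,a]).as_matrix()
U=lambda s:Rot.from_rotvec(s*u).as_matrix()
q=q0.copy()
for p,R in [(WELL+.025*n,tR(.4)@Z(A)),(WELL+.025*n,U(-.2)@tR(.3)@Z(A)),(WELL+.025*n,U(-.2)@tR(.15)@Z(A)),(WELL+.025*n,U(-.2)@tR(0)@Z(A)),(WELL+.025*n,U(-.1)@tR(0)@Z(A)),(WELL+.025*n,tR(0)@Z(A))]:
    q,ep,er=track(q,p,R); print(q,round(ep,2),round(er,3)); print("   ",rel(p,R))
E
```

```text
[ 0.0457  0.2447  0.0444  2.1042 -0.0126  0.5822  2.1106] 0.0 0.0
    (array([-0.6074, -0.133 ,  4.4646]), array([ 0.0046,  0.0026, -0.0011]))
[-0.272   0.2133  0.2211  2.2085  0.4161  0.4924  1.5166] 0.0 0.0
    (array([-0.6074, -0.133 ,  4.4646]), array([0.217 , 0.0153, 0.0673]))
[-0.4349  0.1746  0.376   2.3489  0.7889  0.301   1.1381] 0.0 0.0
    (array([-0.6074, -0.133 ,  4.4646]), array([ 0.2991, -0.1097,  0.0527]))
[-0.204   0.162   0.1165  2.4564  1.7066  0.2957  0.2286] 0.0 0.0
    (array([-0.6074, -0.133 ,  4.4646]), array([ 0.3807, -0.2351,  0.0379]))
[ 0.0586  0.1507 -0.0385  2.4491  1.9443  0.165   0.1027] 0.0 0.0
    (array([-0.6074, -0.133 ,  4.4646]), array([ 0.2969, -0.2873,  0.0179]))
[ 0.8768  0.2376 -0.8116  2.4133  1.914   0.1653  0.2783] 0.0 0.0
    (array([-0.6074, -0.133 ,  4.4646]), array([ 0.2128, -0.3389, -0.0022]))
```

Request:
{"fn": "move_arm", "kwargs": {"motion": [[2.6,[-0.4,-0.1,2.5],[0,0,0]],[2.6,[-0.77,-0.23,4.9],[0.1,0,0.03]],[2.6,[-0.77,-0.23,4.9],[0.217,0.015,0.067]],[2.6,[-0.77,-0.23,4.9],[0.217,0.015,0.067]],[2.6,[-0.77,-0.23,4.9],[0.217,0.015,0.067]],[2.6,[-0.77,-0.23,4.9],[0.217,0.015,0.067]],[2.6,[-0.77,-0.23,4.9],[0.26,-0.05,0.06]],[2.6,[-0.77,-0.23,4.9],[0.3,-0.11,0.053]],[2.6,[-0.77,-0.23,4.9],[0.3,-0.11,0.053]],[2.6,[-0.77,-0.23,4.9],[0.3,-0.11,0.053]],[2.6,[-0.77,-0.23,4.9],[0.34,-0.17,0.045]],[2.6,[-0.77,-0.23,4.9],[0.34,-0.17,0.045]],[2.6,[-0.77,-0.23,4.9],[0.38,-0.235,0.038]],[2.6,[-0.77,-0.23,4.9],[0.38,-0.235,0.038]],[2.6,[-0.77,-0.23,4.9],[0.38,-0.235,0.038]],[2.6,[-0.77,-0.23,4.9],[0.38,-0.235,0.038]],[2.6,[-0.77,-0.23,4.9],[0.38,-0.235,0.038]]]}}

```text
time_s: 10.45
tool_pos: [0.5647, -0.0908, 0.1221]
eef_rot: [-2.642, 0.416, -2.651]
force: [-0.6, -0.3, 0.9]
opening: 0.0261
```

```bash
python3 st.py;python3 - <<'E'
from sim import *
p,R=cur(); A=-3.69; print((p-WELL)@n)
q=np.array(sensors.read_state()["joint_pos"])
U=lambda s:Rot.from_rotvec(s*u).as_matrix()
for s,h in((-.1,.015),(0,.015)):
  print(rel(WELL+h*n,U(s)@tR(0,A))); q,ep,er=track(q,WELL+h*n,U(s)@tR(0,A)); print(q,ep,er)
E
```

```text
q [-0.5829  0.1803  0.4425  2.4183  1.5003  0.273   0.3642] F n,u,y 1.0729684863869735 0.09067741334549914 -0.3180629388911858 open 0.026095670082765005 t 10.45
vs RP u,yl,n mm 0.8423337444874357 100.41974053182122 20.338406191692492  vs WELL 0.8423337444874218 0.4197405318212267 rot [-2.6419  0.416  -2.6512]
0.020338406191692505
(array([0.0383, 0.0988, 0.5314]), array([-0.0841, -0.0512,  0.0032]))
[ 0.177   0.1833 -0.1667  2.4383  1.9959  0.1956  0.0563] 1.2566871346510768e-13 1.6725469333392293e-16
(array([0.0383, 0.0988, 0.5314]), array([-0.1694, -0.1034,  0.0032]))
[ 0.8409  0.2639 -0.7804  2.4083  1.9987  0.1835  0.1981] 1.193812447098184e-13 7.601177430610146e-17
```

Request:
{"fn": "move_arm", "kwargs": {"motion": [[2.6,[0.04,0.1,0.5],[-0.04,-0.025,0]],[2.6,[0.04,0.1,0.5],[-0.084,-0.05,0.003]],[2.6,[0.04,0.1,0.5],[-0.084,-0.05,0.003]],[2.6,[0.04,0.1,0.5],[-0.084,-0.05,0.003]],[2.6,[0.04,0.1,0.5],[-0.084,-0.05,0.003]],[2.6,[0.04,0.1,0.5],[-0.13,-0.08,0.003]],[2.6,[0.04,0.1,0.5],[-0.13,-0.08,0.003]],[2.6,[0.04,0.1,0.5],[-0.13,-0.08,0.003]],[2.6,[0.04,0.1,0.5],[-0.169,-0.103,0.003]],[2.6,[0.04,0.1,0.5],[-0.169,-0.103,0.003]],[2.6,[0.04,0.1,0.5],[-0.169,-0.103,0.003]],[2.6,[0.04,0.1,0.5],[-0.169,-0.103,0.003]],[2.6,[0.04,0.1,0.5],[-0.169,-0.103,0.003]]]}}

```text
time_s: 11.53
tool_pos: [0.5669, -0.0899, 0.1171]
eef_rot: [-2.792, 0.511, -2.605]
force: [0.1, -0.5, -0.3]
opening: 0.0258
```

```bash
python3 st.py;python3 - <<'E'
from sim import *
w=snapshot("wrist"); cv2.imwrite("pics/wrist6.png",w["frame"])
p,R=cur(); A=-3.69; print((p-WELL)@n)
q=np.array(sensors.read_state()["joint_pos"])
for h in (.015,-.032): print(rel(WELL+h*n,tR(0,A))); q,ep,er=track(q,WELL+h*n,tR(0,A)); print(q,ep,er)
for a in (.3,.6,1.0,1.2): q,ep,er=track(q,WELL+h*n,tR(0,A+a)); print(q,ep,er)
E
```

```text
q [ 0.5556  0.2076 -0.5836  2.3732  1.6932  0.1642  0.3902] F n,u,y -0.3326860012223109 -0.08608695535568509 -0.5163404520195081 open 0.025805051806881425 t 11.5333
vs RP u,yl,n mm -0.35641036581472263 101.49025544446553 14.976381823505868  vs WELL -0.35641036581473823 1.49025544446554 rot [-2.7918  0.5111 -2.6045]
0.015230888378908639
(array([ 0.0072, -0.0168,  0.0229]), array([0.0004, 0.0007, 0.0002]))
[ 0.8034  0.2542 -0.7359  2.4089  2.0342  0.1695  0.159 ] 1.4817422638912103e-13 3.378037140188718e-16
(array([ 0.0104, -0.0187,  4.7232]), array([0.0004, 0.0007, 0.0002]))
[ 0.8126  0.4165 -0.7915  2.3789  2.1455  0.3123  0.0895] 3.6874198848753156e-13 2.1330751261066366e-16
[ 0.8812  0.4512 -0.8839  2.3857  2.0959  0.3623 -0.1482] 2.2633986948989006e-13 3.758549739205319e-16
[ 0.9403  0.4908 -0.9719  2.3919  2.0517  0.4182 -0.393 ] 2.607399605677454e-13 2.3006688350540236e-16
[ 1.0028  0.5498 -1.0799  2.3982  2.0002  0.4994 -0.7292] 1.3877787807814457e-14 3.9486208486039666e-16
[ 1.0271  0.5811 -1.1292  2.4002  1.9774  0.5417 -0.901 ] 3.1707024946691817e-13 2.641340800340381e-16
```

View pics/wrist6.png

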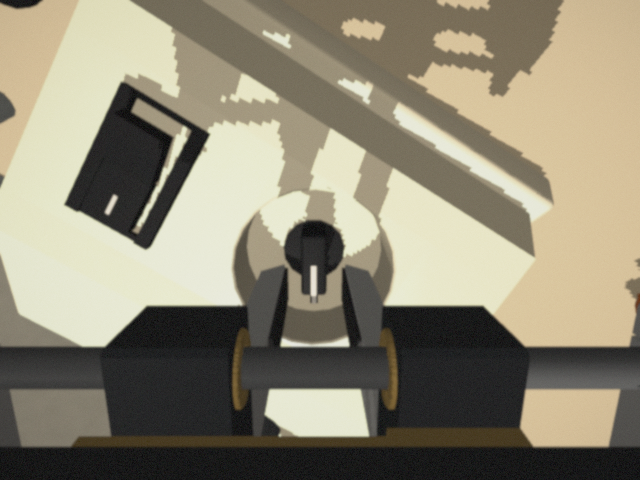

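Request:
{"fn": "move_arm", "kwargs": {"motion": [[2.6,[0,0,0.6],[0,0,0]],[2.6,[0,0,1.2],[0,0,0]],[2.6,[0,0,1.8],[0,0,0]],[2.6,[0,0,2.4],[0,0,0]],[2.6,[0,0,3],[0,0,0]],[2.6,[0,0,3.6],[0,0,0]],[2.6,[0,0,4.2],[0,0,0]],[2.6,[0,0,4.7],[0,0,0]],[2.6,[0,0,4.7],[0,0,0]],[2.6,[0,0,4.7],[0,0,0]]]}}

```text
time_s: 12.42
tool_pos: [0.5931, -0.0931, 0.0782]
eef_rot: [-2.792, 0.511, -2.605]
force: [-0.4, 0.4, -0.8]
opening: 0.0258
```

```bash
python3 st.py;python3 - <<'E'
from sim import *
w=snapshot("wrist"); cv2.imwrite("pics/wrist7.png",w["frame"])
print(rel(WELL-.032*n,tR(0,-3.69)))
E
```

```text
q [ 0.6319  0.36   -0.6876  2.3385  1.9592  0.2783  0.1733] F n,u,y -0.4379597955408618 -0.8051019654327313 0.3682380879173429 open 0.025823155829855764 t 12.4167
vs RP u,yl,n mm -1.040839184963406 101.12865472356445 -32.03176806522949  vs WELL -1.0408391849634233 1.1286547235644686 rot [-2.7923  0.5107 -2.6053]
(array([-0.0267, -0.1296,  0.0241]), array([ 0.001 , -0.    ,  0.0014]))
```

View pics/wrist7.png

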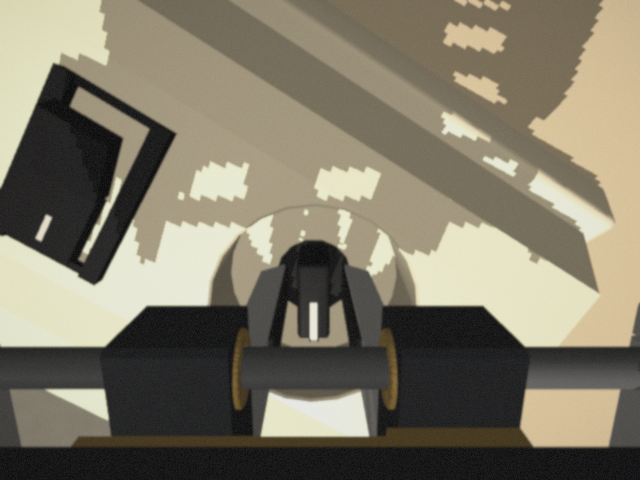

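Request:
{"fn": "move_arm", "kwargs": {"motion": [[0.8,[0,0,0],[0,0,0]],[0.8,[0,0,0],[0,0,0]],[0.8,[0,0,0],[0,0,0]],[0.8,[0,0,0],[0,0,0]],[0.8,[0,0,0],[0,0,0]],[0.8,[0,0,0],[0,0,0]]]}}

```text
time_s: 12.97
tool_pos: [0.5932, -0.0935, 0.0789]
eef_rot: [-2.791, 0.511, -2.605]
force: [-5.5, -0.2, 8.1]
opening: 0.0139
```

```bash
python3 st.py;python3 - <<'E'
from sim import *
print(rel(WELL-.032*n,tR(0,-3.69)), sensors.read_state()["wrist_torque"]@n)
E
```

```text
q [ 0.6333  0.3587 -0.6885  2.3387  1.9599  0.2784  0.1727] F n,u,y 9.740555391674034 0.13411928085125216 -0.738345896530501 open 0.01385429939973538 t 12.9667
vs RP u,yl,n mm -0.5351570709246831 100.71005643026497 -31.514243892760696  vs WELL -0.5351570709246987 0.710056430264976 rot [-2.791   0.5114 -2.6051]
(array([-0.0085, -0.0885,  0.0489]), array([0.0003, 0.0005, 0.0014])) -0.039565499341823136
```

```bash
python3 - <<'E'
from h import *
f=cv2.imread("pics/wrist4.png"); cv2.imwrite("pics/w4c.png",cv2.resize(f[130:280,240:400],None,fx=4,fy=4,interpolation=cv2.INTER_CUBIC))
E
```

```text
(no output)
```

View pics/w4c.png

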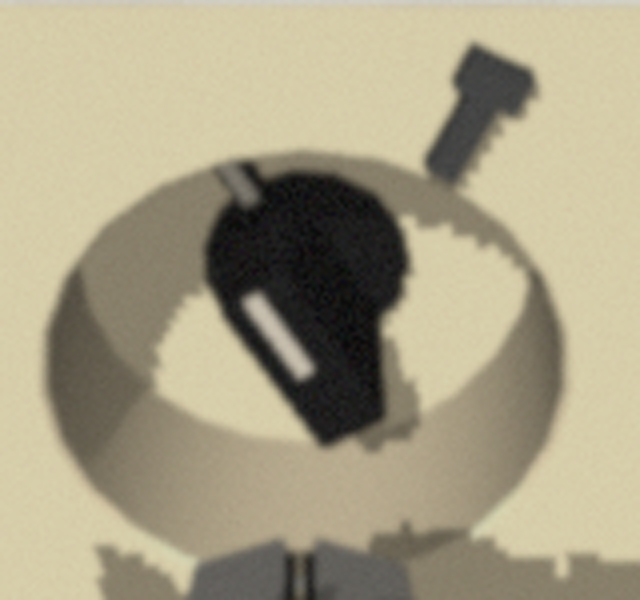

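```bash
python3 - <<'E'
from h import *
K=np.array([[388.714,0,314.5086],[0,388.714,234.7443],[0,0,1]])
Ct=np.array([.0683,-.0011,-.179]); Rc=np.array([[.0005,-.9728,-.2318],[1,.0003,.0008],[-.0007,-.2318,.9728]])
def cam(pos,rpy):
    R=Rot.from_euler('xyz',rpy).as_matrix(); Rw=R@Rc; c=pos+R@Ct
    M=np.eye(4); M[:3,:3]=Rw.T; M[:3,3]=-Rw.T@c; return dict(K=K,world_to_cam=M)
def run(s,conv,rim,tip,out,bar,nose):
    pc=lambda a,h=0:(lambda q:np.array([q@u,q@yl])*1e3)(onplane(s,conv(a),PM+h*n,n)-WELL)
    X=np.array([pc(a) for a in rim]); A=np.c_[2*X,np.ones(len(X))]; c=np.linalg.lstsq(A,(X**2).sum(1),rcond=None)[0]
    print("centre",c[:2],"r",np.sqrt(c[2]+c[:2]@c[:2]))
    an=lambda v:np.arctan2(-v[1],v[0])
    for h in (0,.002,.004):
        m1,m2=pc(tip,h),pc(out,h); print(h,"tip",an(m1-c[:2]),np.linalg.norm(m1-c[:2]),"out",an(m2-c[:2]),"mid",an((m1+m2)/2-c[:2]),"axis",an(m2-m1))
    print("bar",an(pc(bar[1],-.006)-pc(bar[0],-.006)),"nose",an(pc(nose[1],-.036)-c[:2]))
run(cam(np.array([.5464,-.0892,.1682]),[-3.1363,-.2115,-.0994]),lambda a:(a[0]/4+240,a[1]/4+130),
 [(45,360),(562,370),(305,150),(80,270),(160,190),(500,220),(540,285),(105,470),(540,455),(480,530)],(441,179),(504,61),[(304,376),(253,298)],[(230,172),(230,172)])
run(cam(np.array([.4603,-.1395,.2104]),[-3.141,-.611,-.109]),lambda a:(a[0]/4+185,a[1]/4+100),
 [(42,340),(441,360),(250,155),(250,552),(95,220),(120,490),(390,490),(410,270),(370,210)],(326,162),(358,80),[(243,362),(203,297)],[(188,220),(188,220)])
E
```

```text
centre [ 0.0885 -0.3776] r 41.35287616185817
0 tip 0.47677734409690437 41.738354069525776 out 0.4506475794803612 mid 0.4611727633326782 axis 0.3965966953668302
0.002 tip 0.46154799243445055 42.57898659844818 out 0.4408004674287179 mid 0.44920426827375076 axis 0.39659669536683057
0.004 tip 0.44691158424446137 43.42911099338064 out 0.43116011786568276 mid 0.4375751139482529 axis 0.39659669536683134
bar -0.5004703784089479 nose -0.6273060005340109
centre [ 0.0999 -0.3882] r 41.289258669450675
0 tip 0.4360721844339242 44.4396301708043 out 0.4281399670891382 mid 0.43145108083523953 axis 0.40809496213470736
0.002 tip 0.44096424911490395 44.53215415544781 out 0.4316997607746978 mid 0.4355722835502538 axis 0.4080949621347057
0.004 tip 0.44583591153651037 44.62573946264537 out 0.43526140307904293 mid 0.43968756103303375 axis 0.40809496213470287
bar -0.5187972935965235 nose -0.5668288902970811
```

Request:
{"fn": "move_arm", "kwargs": {"motion": [[0.8,[0,0,0],[0,0,0.05]],[0.8,[0,0,0],[0,0,0.11]],[0.8,[0,0,0],[0,0,0.17]],[0.8,[0,0,0],[0,0,0.23]],[0.8,[0,0,0],[0,0,0.29]],[0.8,[0,0,0],[0,0,0.35]],[0.8,[0,0,0],[0,0,0.41]],[0.8,[0,0,0],[0,0,0.47]],[0.8,[0,0,0],[0,0,0.53]],[0.8,[0,0,0],[0,0,0.59]],[0.8,[0,0,0],[0,0,0.65]],[0.8,[0,0,0],[0,0,0.71]],[0.8,[0,0,0],[0,0,0.77]],[0.8,[0,0,0],[0,0,0.83]],[0.8,[0,0,0],[0,0,0.89]],[0.8,[0,0,0],[0,0,0.94]],[0.8,[0,0,0],[0,0,0.94]],[0.8,[0,0,0],[0,0,0.94]],[0.8,[0,0,0],[0,0,0.94]]]}}

```text
time_s: 14.55
tool_pos: [0.5931, -0.0949, 0.0789]
eef_rot: [2.882, 0.56, 2.569]
force: [-7.8, -5.5, 10.8]
opening: 0.0135
```

```bash
python3 st.py;python3 - <<'E'
from sim import *
p,R=cur();v=Rot.from_matrix(toolR(0).T@R).as_rotvec(); x=R[:,0]; print("tool ang - pi ->",np.arctan2(-(-x)@yl,(-x)@u), sensors.read_state()["wrist_torque"]@n,rel(WELL-.032*n,tR(0,-2.75)))
w=snapshot("wrist"); cv2.imwrite("pics/wrist8.png",w["frame"])
E
```

```text
q [ 0.8352  0.4295 -0.9259  2.3291  1.8476  0.3784 -0.6073] F n,u,y 12.95260841650359 0.2653077931899001 -6.3465007773613715 open 0.013454436124330046 t 14.55
vs RP u,yl,n mm -0.4158080017262384 99.33699079165788 -31.52698934210077  vs WELL -0.41580800172625576 -0.663009208342114 rot [2.882  0.5601 2.5687]
tool ang - pi -> 0.3912187183698573 -0.0753050452446686 (array([-0.0131,  0.0772,  0.0475]), array([-0.0016,  0.0012,  0.0003]))
```

View pics/wrist8.png

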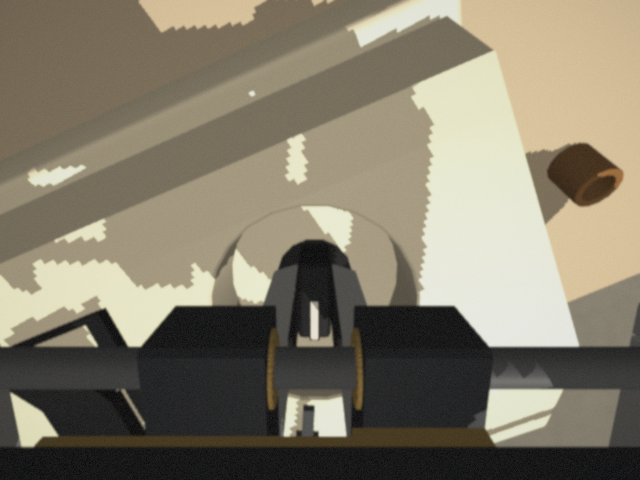

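```bash
python3 - <<'E'
from h import *
f=cv2.imread("pics/wrist8.png"); cv2.imwrite("pics/w8c.png",cv2.resize(f[290:445,260:370],None,fx=5,fy=3.8 if 0 else 5,interpolation=cv2.INTER_CUBIC)[:, :])
g=cv2.resize(f[385:445,280:350],None,fx=9,fy=9,interpolation=cv2.INTER_CUBIC); cv2.imwrite("pics/w8d.png",g)
w=snapshot("wrist")
for a in (.38,.41,.44,.47):
    d=np.cos(a)*u-np.sin(a)*yl
    print(a,[proj(w,WELL+r*d+.004*n) for r in (.045,.060)])
E
```

```text
0.38 [array([313.489 , 412.8619]), array([313.8778, 442.6036])]
0.41 [array([310.3244, 412.8482]), array([309.7464, 442.5858])]
0.44 [array([307.1613, 412.7525]), array([305.6167, 442.4632])]
0.47 [array([304.0018, 412.5749]), array([301.4915, 442.2359])]
```

View pics/w8d.png

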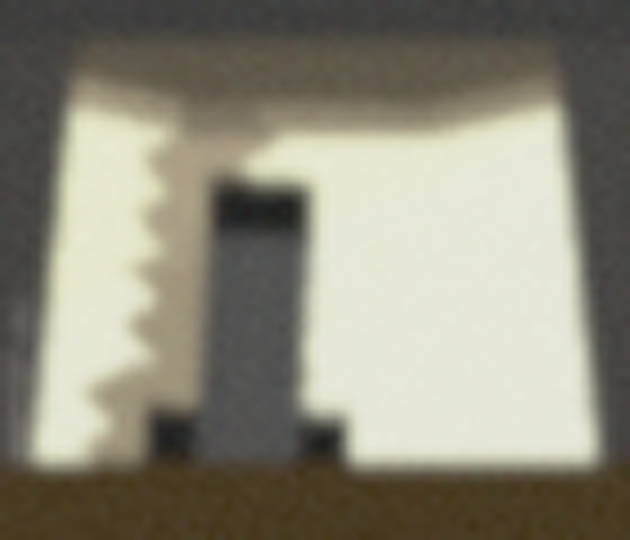

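Request:
{"fn": "move_arm", "kwargs": {"motion": [[0.8,[0,0,0],[0,0,0.02]],[0.8,[0,0,0],[0,0,0.04]],[0.8,[0,0,0],[0,0,0.04]],[0.8,[0,0,0],[0,0,0.04]]]}}

```text
time_s: 14.98
tool_pos: [0.5931, -0.0949, 0.0789]
eef_rot: [2.858, 0.549, 2.523]
force: [-8.0, -4.5, 10.8]
opening: 0.0139
```

```bash
python3 st.py;python3 - <<'E'
from sim import *
p,R=cur(); x=R[:,0]; print("tool ang - pi ->",np.arctan2(-(-x)@yl,(-x)@u))
w=snapshot("wrist"); f=w["frame"]; cv2.imwrite("pics/wrist9.png",f); cv2.imwrite("pics/w9c.png",cv2.resize(f[295:440,270:360],None,fx=4.1,fy=4.1,interpolation=cv2.INTER_CUBIC))
for a in (.40,.43,.46):
    d=np.cos(a)*u-np.sin(a)*yl
    print(a,"marker",[proj(w,WELL+r*d+.004*n).round(1) for r in (.045,.058)],"line",[proj(w,WELL+r*d-.006*n).round(1) for r in (.003,.015)])
E
```

```text
q [ 0.8428  0.4331 -0.9353  2.3288  1.8441  0.3832 -0.6417] F n,u,y 13.149800508646864 0.021308421371213606 -5.34236943740261 open 0.013935825003386209 t 14.9833
vs RP u,yl,n mm -0.4255651334146055 99.32481150072451 -31.535654570528504  vs WELL -0.42556513341462116 -0.6751884992754869 rot [2.8582 0.5493 2.5233]
tool ang - pi -> 0.43127905238395353
0.4 marker [array([315.8, 412.9]), array([316.7, 438.7])] line [array([312.8, 311.8]), array([313.6, 337.4])]
0.43 marker [array([312.6, 412.9]), array([312.7, 438.8])] line [array([312.5, 311.8]), array([312.6, 337.4])]
0.46 marker [array([309.4, 412.9]), array([308.7, 438.7])] line [array([312.3, 311.8]), array([311.6, 337.4])]
```

View pics/w9c.png

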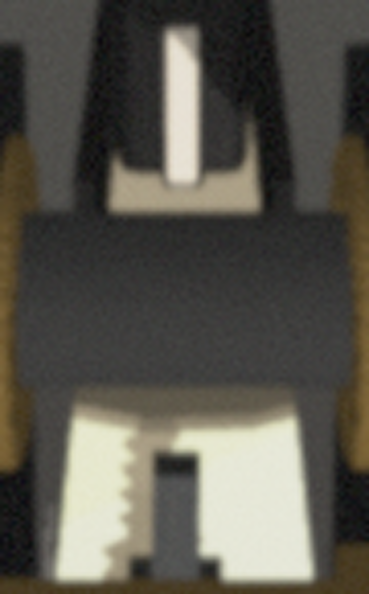

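Request:
{"fn": "move_arm", "kwargs": {"motion": [[2.6,[0,0,0],[0,0,0.005]],[2.6,[0,0,0],[0,0,0.005]],[2.6,[0,0,0],[0,0,0.005]],[2.6,[0,0,0],[0,0,0.005]],[2.6,[0,0,0],[0,0,0.005]]]}}

```text
time_s: 15.45
tool_pos: [0.5932, -0.0932, 0.0786]
eef_rot: [2.854, 0.546, 2.52]
force: [0.3, 0.2, -0.2]
opening: 0.0261
```

```bash
python3 st.py;python3 - <<'E'
from sim import *
w=snapshot("wrist"); f=w["frame"]; cv2.imwrite("pics/wrist10.png",f); cv2.imwrite("pics/w10c.png",cv2.resize(f[295:440,270:360],None,fx=4.1,fy=4.1,interpolation=cv2.INTER_CUBIC))
q=np.array(sensors.read_state()["joint_pos"]); p,R=cur(); x=-R[:,0]; a=np.arctan2(-x@yl,x@u); print(a)
for h,t in ((-.01,0),(.02,0),(.02,.2),(.05,.4)):
    q,ep,er=track(q,WELL+h*n,tR(t)@Rot.from_rotvec([0,0,a-np.pi]).as_matrix()); print(q,ep,er)
E
```

```text
q [ 0.8428  0.4345 -0.9373  2.3287  1.8439  0.3824 -0.6458] F n,u,y -0.33311088920223714 0.053684783048068424 0.24953927047014968 open 0.0260862161014653 t 15.45
vs RP u,yl,n mm -0.7092531121698459 101.04278025802454 -31.734398917636685  vs WELL -0.7092531121698632 1.0427802580245356 rot [2.8538 0.5464 2.5197]
0.43506814604376903
[ 0.9665  0.4236 -0.9949  2.4135  2.0034  0.3738 -0.76  ] 2.737127597257086e-13 5.513037450885044e-16
[ 0.9959  0.3065 -0.9872  2.4302  1.918   0.2668 -0.7063] 2.3592239273284576e-13 3.7932972592459896e-16
[ 0.9752  0.3251 -1.0252  2.2729  0.8735  0.4032  0.2963] 1.6711069443220838e-13 3.724972814618733e-16
[ 1.058   0.4031 -1.19    2.1017  0.615   0.7575  0.5391] 2.486410087150353e-13 2.0398727241483424e-16
```

View pics/w10c.png

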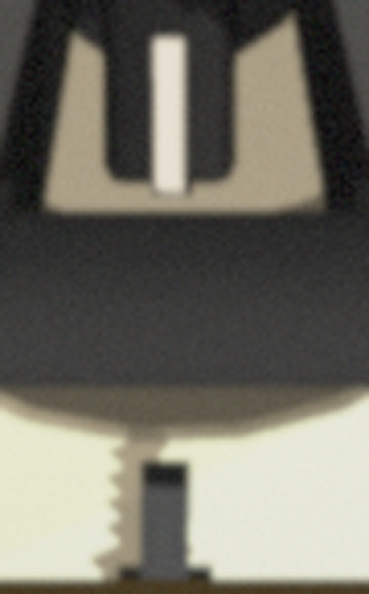

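```bash
python3 - <<'E'
from h import *
s=snapshot("wrist")
pc=lambda a,h:(lambda q:np.array([q@u,q@yl])*1e3)(onplane(s,a,PM+h*n,n)-WELL)
an=lambda v:np.arctan2(-v[1],v[0])
b1,b2=pc((311.2,303.5),-.006),pc((311.5,341.3),-.006); m1,m2=pc((310.4,413.8),.004),pc((310.2,434),.004)
print(b1,b2,m1,m2); print("bar dir",an(b2-b1),"marker axis",an(m2-m1),"from bar near-axis pt",an(m1-b1),an(m2-b1),"from WELL",an(m1),an(m2))
E
```

```text
[-1.324   1.4856] [14.6968 -5.8455] [ 40.3519 -18.2624] [ 49.4622 -22.6137]
bar dir 0.42916101094960457 marker axis 0.4455889327124354 from bar near-axis pt 0.44250842645987803 0.44306169300372067 from WELL 0.4249962723853253 0.42881878743985224
```

Request:
{"fn": "move_arm", "kwargs": {"motion": [[2.6,[0,0,-0.7],[0,0,0]],[2.6,[0,0,-1.5],[0,0,0]],[2.6,[0,0,-2.3],[0,0,0]],[2.6,[0,0,-3.1],[0,0,0]],[2.6,[0,0,-3.9],[0,0,0]],[2.6,[0,0,-4.6],[0,0,0]],[2.6,[0,0,-5.2],[0,0,0]],[2.6,[0,0,-5.2],[0,0,0]],[2.6,[0,0,-5.2],[0,0,0]]]}}

```text
time_s: 16.3
tool_pos: [0.5636, -0.0904, 0.1218]
eef_rot: [2.854, 0.548, 2.52]
force: [0.5, -0.4, 0.0]
opening: 0.0258
```

```bash
python3 st.py;python3 - <<'E'
from sim import *
w=snapshot("wrist"); f=w["frame"]; cv2.imwrite("pics/wrist11.png",f)
q=np.array(sensors.read_state()["joint_pos"]); a=.435
for p,t in ((WELL+.03*n,.2),(WELL+.07*n-.09*yl,.4)):
    R=tR(t)@Rot.from_rotvec([0,0,a-np.pi]).as_matrix()
    q,ep,er=track(q,p,R); print(q,ep,er,rel(p,R))
E
```

```text
q [ 0.8582  0.2515 -0.9114  2.3633  1.5859  0.2441 -0.4524] F n,u,y -0.27733589103945616 0.47978388113659715 -0.3267747569146669 open 0.02575934876162819 t 16.3
vs RP u,yl,n mm -0.2778484624519481 100.66899947713446 20.748536027933543  vs WELL -0.27784846245196376 0.6689994771344755 rot [2.8542 0.5479 2.5195]
[ 1.0625  0.3315 -1.1252  2.2738  0.8778  0.4362  0.2954] 1.2719202621569003e-13 2.2468519903912323e-16 (array([-0.0788, -0.0493, -0.9558]), array([0.0849, 0.1816, 0.0001]))
[ 1.2821  0.3983 -1.2268  2.073   0.5415  0.778   0.7896] 3.521787733787174e-13 3.3136397051335754e-16 (array([-3.8716, -8.2089, -4.9604]), array([0.1692, 0.363 , 0.0002]))
```

View pics/wrist11.png

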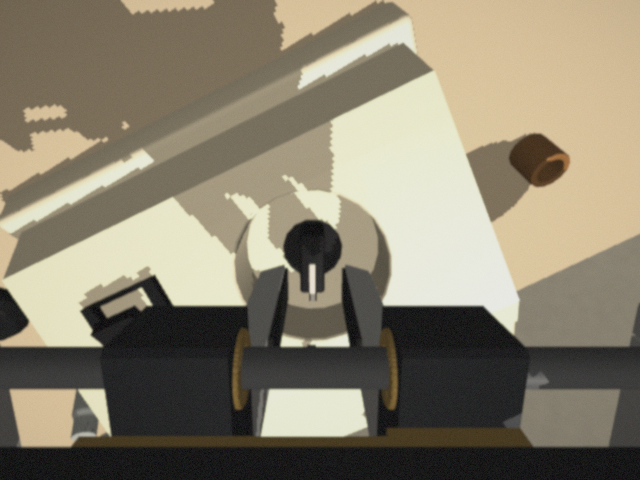

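Request:
{"fn": "move_arm", "kwargs": {"motion": [[2.6,[-0.1,0,-1],[0.04,0.09,0]],[2.6,[-0.1,0,-1],[0.085,0.18,0]],[2.6,[-0.1,0,-1],[0.085,0.18,0]],[2.6,[-0.1,0,-1],[0.085,0.18,0]],[2.6,[-0.1,0,-1],[0.085,0.18,0]],[2.6,[-0.1,0,-1],[0.085,0.18,0]],[2.6,[-1.5,-3,-3],[0.12,0.25,0]],[2.6,[-3.9,-8.2,-5],[0.17,0.36,0]],[2.6,[-3.9,-8.2,-5],[0.17,0.36,0]],[2.6,[-3.9,-8.2,-5],[0.17,0.36,0]],[2.6,[-3.9,-8.2,-5],[0.17,0.36,0]],[2.6,[-3.9,-8.2,-5],[0.17,0.36,0]],[2.6,[-3.9,-8.2,-5],[0.17,0.36,0]],[2.6,[-3.9,-8.2,-5],[0.17,0.36,0]]]}}

```text
time_s: 17.52
tool_pos: [0.5259, -0.1768, 0.1621]
eef_rot: [3.053, 0.194, 2.593]
force: [-1.1, 0.7, 0.1]
opening: 0.0257
```

```bash
python3 st.py;python3 - <<'E'
from sim import *
w=snapshot("wrist"); f=w["frame"]; cv2.imwrite("pics/wrist12.png",f); print(proj(w,WELL))
E
```

```text
q [ 1.2015  0.3612 -1.1454  2.0373  0.474   0.7831  0.8362] F n,u,y 0.7246863214145757 -0.9441912469693541 0.6033818934339067 open 0.025714971049998356 t 17.5167
vs RP u,yl,n mm -0.3891910203973301 10.826957561889886 69.95947592940905  vs WELL -0.38919102039735093 -89.17304243811012 rot [3.0533 0.1939 2.5928]
[456.3067 229.0824]
```

View pics/wrist12.png

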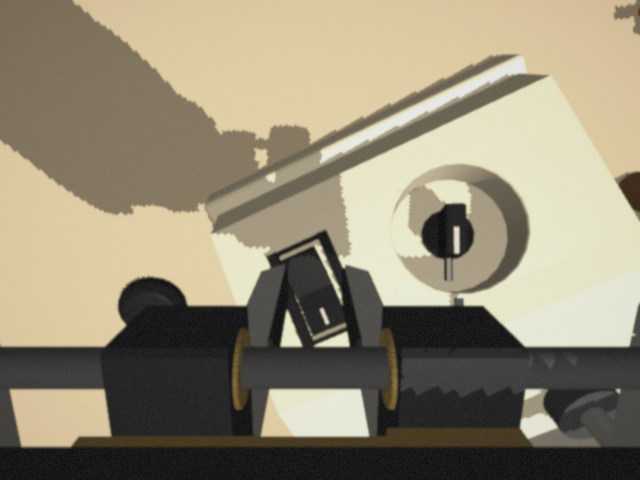

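Request:
{"fn": "move_arm", "kwargs": {"motion": [[2.6,[0,0,-4],[0,0,0]],[2.6,[0,0,-6],[0,0,0.12]],[2.6,[0,0,-6],[0,0,0.24]],[2.6,[0,0,-6],[0,0,0.36]],[2.6,[0,0,-6],[0,0,0.48]],[2.6,[0,0,-6],[0,0,0.6]],[2.6,[0,0,-6],[0,0,0.72]],[2.6,[0,0,-6],[0,0,0.84]],[2.6,[0,0,-6],[0,0,0.96]],[2.6,[0,0,-6],[0,0,1.08]],[2.6,[0,0,-6],[0,0,1.2]],[2.6,[0,0,-6],[0,0,1.32]],[2.6,[0,0,-6],[0,0,1.44]],[2.6,[0,0,-6],[0,0,1.56]],[2.6,[0,0,-6],[0,0,1.68]],[2.6,[0,0,-6],[0,0,1.8]],[2.6,[0,0,-6],[0,0,1.92]],[2.6,[0,0,-6],[0,0,2.04]],[2.6,[0,0,-6],[0,0,2.16]],[2.6,[0,0,-6],[0,0,2.28]]]}}

```text
time_s: 19.23
tool_pos: [0.5135, -0.1757, 0.2211]
eef_rot: [3.051, -0.193, 0.324]
force: [0.2, 0.9, -0.1]
opening: 0.0259
```

Request:
{"fn": "move_arm", "kwargs": {"motion": [[2.6,[0,0,0],[0,0,0.12]],[2.6,[0,0,0],[0,0,0.24]],[2.6,[0,0,0],[0,0,0.36]],[2.6,[0,0,0],[0,0,0.45]],[2.6,[0,0,0],[0,0,0.45]],[2.6,[0,0,0],[0,0,0.45]]]}}

```text
time_s: 19.73
tool_pos: [0.5136, -0.1757, 0.2212]
eef_rot: [-3.139, -0.213, -0.126]
force: [-0.7, 0.2, -0.6]
opening: 0.0264
```

```bash
python3 st.py;python3 - <<'E'
from sim import *
w=snapshot("wrist"); f=w["frame"]; cv2.imwrite("pics/wrist13.png",f); c=proj(w,WELL); print(c)
x,y=int(c[0]),int(c[1])
x0,y0=x-75,max(0,y-70)
cv2.imwrite("pics/w13c.png",cv2.resize(f[y0:y0+135,x0:x0+150],None,fx=4,fy=4,interpolation=cv2.INTER_CUBIC)); print(x0,y0)
E
```

```text
q [ 0.936   0.1371 -0.7579  2.0084  0.1062  0.8231 -1.5679] F n,u,y -0.06134818326232534 -0.9650323164439786 0.15474415108065268 open 0.026363490906449693 t 19.7333
vs RP u,yl,n mm 23.33223589029961 10.57733460162214 125.48455238907161  vs WELL 23.332235890299597 -89.42266539837786 rot [-3.1394 -0.2128 -0.1261]
[201.433  197.4194]
126 127
```

View pics/wrist13.png

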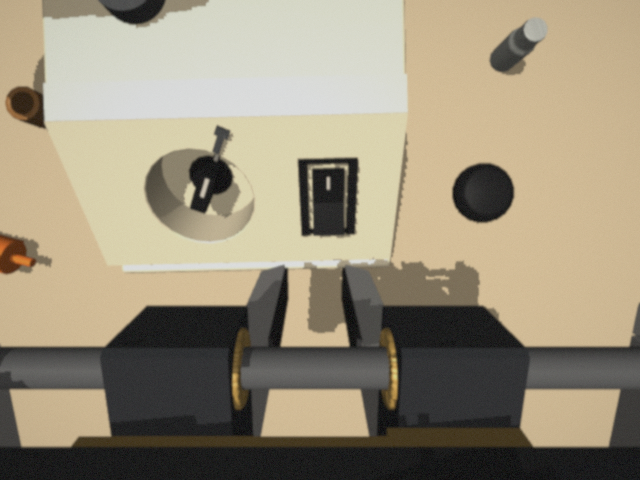

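View pics/w13c.png

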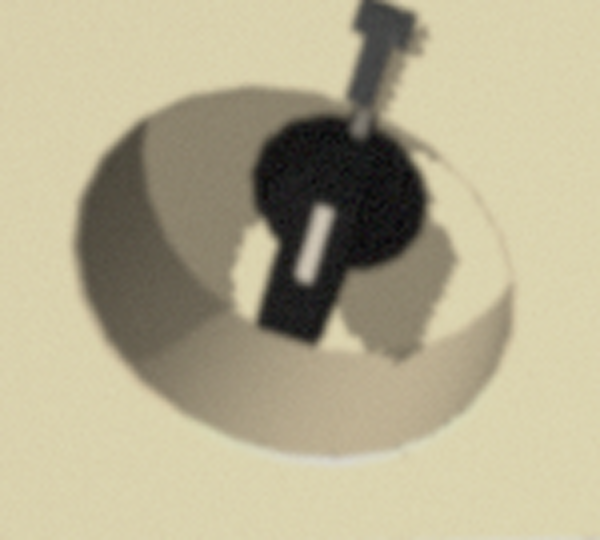

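```bash
python3 - <<'E'
from h import *
s=snapshot("wrist"); f=lambda a:(a[0]/4+126,a[1]/4+127)
pc=lambda a,h:(lambda q:np.array([q@u,q@yl])*1e3)(onplane(s,f(a),PM+h*n,n)-WELL)
an=lambda v:np.arctan2(-v[1],v[0])
b1,b2=pc((305,281),-.006),pc((322,207),-.006); m1,m2=pc((361,102),.004),pc((387,7),.004)
X=np.array([pc(a,0) for a in [(75,240),(145,122),(250,88),(330,97),(440,155),(513,280),(505,340),(330,460),(200,420),(130,350)]])
A=np.c_[2*X,np.ones(len(X))]; c=np.linalg.lstsq(A,(X**2).sum(1),rcond=None)[0][:2]
print(c,b1,b2,m1,m2); print("bar",an(b2-b1),"nosetip",an(pc((362,122),-.036)-c),"marker axis",an(m2-m1),"marker from centre",an(m1-c),an(m2-c))
E
```

```text
[-1.1265  0.3597] [-3.4052  1.281 ] [13.1    -5.1181] [ 39.2139 -18.9898] [ 56.6524 -26.3758]
bar 0.36985726277032527 nosetip 0.419289334996071 marker axis 0.40063436498134547 marker from centre 0.4472397205867393 0.433380739587447
```

Request:
{"fn": "move_arm", "kwargs": {"motion": [[4,[0,0,0],[0,0,-0.12]],[6,[0,0,0],[0,0,-0.24]],[9.4,[0,0,0],[0,0,-0.36]],[9.4,[0,0,0],[0,0,-0.48]],[9.4,[0,0,0],[0,0,-0.6]],[9.4,[0,0,0],[0,0,-0.72]],[9.4,[0,0,0],[0,0,-0.84]],[9.4,[0,0,0],[0,0,-0.96]],[9.4,[0,0,0],[0,0,-1.08]],[9.4,[0,0,0],[0,0,-1.2]],[9.4,[0,0,0],[0,0,-1.32]],[9.4,[0,0,0],[0,0,-1.44]],[9.4,[0,0,0],[0,0,-1.56]],[9.4,[0,0,0],[0,0,-1.68]],[9.4,[0,0,0],[0,0,-1.8]],[9.4,[0,0,0],[0,0,-1.92]],[9.4,[0,0,0],[0,0,-2.04]],[9.4,[0,0,0],[0,0,-2.16]],[9.4,[0,0,0],[0,0,-2.28]],[9.4,[0,0,0],[0,0,-2.4]]]}}

```text
time_s: 21.5
tool_pos: [0.5135, -0.1762, 0.2212]
eef_rot: [2.996, 0.155, 2.267]
force: [0.0, -0.1, 0.7]
opening: 0.0941
```

Request:
{"fn": "move_arm", "kwargs": {"motion": [[9.4,[0,0,0],[0,0,-0.12]],[9.4,[0,0,0],[0,0,-0.24]],[9.4,[0,0,0],[0,0,-0.33]],[9.4,[0,0,0],[0,0,-0.33]],[9.4,[0,0,0],[0,0,-0.33]]]}}

```text
time_s: 21.92
tool_pos: [0.5135, -0.1763, 0.2212]
eef_rot: [3.052, 0.193, 2.59]
force: [1.0, 0.6, 0.4]
opening: 0.0941
```

```bash
python3 st.py;python3 - <<'E'
from sim import *
q=np.array(sensors.read_state()["joint_pos"])
for p,t in ((WELL+.045*u+.065*n,.35),):
    R=tR(t)@Rot.from_rotvec([0,0,.435-np.pi]).as_matrix()
    q,ep,er=track(q,p,R); print(q,ep,er,rel(p,R))
E
```

```text
q [ 1.2767  0.2273 -1.1587  1.995   0.2666  0.855   1.022 ] F n,u,y -0.19089289761293443 1.0527429975344345 0.7145556317212163 open 0.09405093998503677 t 21.9167
vs RP u,yl,n mm 23.3334269132742 10.008840654098659 125.50530329295923  vs WELL 23.333426913274174 -89.99115934590134 rot [3.0518 0.1931 2.5897]
[ 0.9794  0.3019 -1.0596  2.0487  0.4553  0.7255  0.693 ] 2.5133742693021535e-13 1.3995466904510836e-16 (array([-0.1224,  9.998 ,  4.7225]), array([-0.0217, -0.043 , -0.002 ]))
```

Request:
{"fn": "move_arm", "kwargs": {"motion": [[9.4,[0,3.5,0],[0,0,0]],[9.4,[0,7,1],[0,0,0]],[9.4,[-0.1,10,3],[-0.02,-0.04,0]],[9.4,[-0.1,10,4.7],[-0.02,-0.04,0]],[9.4,[-0.1,10,4.7],[-0.02,-0.04,0]],[9.4,[-0.1,10,4.7],[-0.02,-0.04,0]],[9.4,[-0.1,10,4.7],[-0.02,-0.04,0]],[9.4,[-0.1,10,4.7],[-0.02,-0.04,0]]]}}

```text
time_s: 22.58
tool_pos: [0.5749, -0.0931, 0.1852]
eef_rot: [3.031, 0.234, 2.585]
force: [0.0, -0.1, -0.5]
opening: 0.094
```

```bash
python3 st.py;python3 - <<'E'
from sim import *
w=snapshot("wrist"); f=w["frame"]; cv2.imwrite("pics/wrist14.png",f); c=proj(w,WELL); print(c)
cv2.imwrite("pics/w14c.png",cv2.resize(f[190:345,245:385],None,fx=3.8,fy=3.8,interpolation=cv2.INTER_CUBIC))
E
```

```text
q [ 0.966   0.3197 -1.0758  2.0001  0.4681  0.7753  0.6725] F n,u,y -0.4772751472543956 -0.2722013900654512 -0.09295436580244076 open 0.09396627656687292 t 22.5833
vs RP u,yl,n mm 45.56068470784909 99.18667774345022 66.04061069919182  vs WELL 45.56068470784908 -0.8133222565497708 rot [3.0313 0.2339 2.5851]
[300.621  216.1446]
```

View pics/wrist14.png

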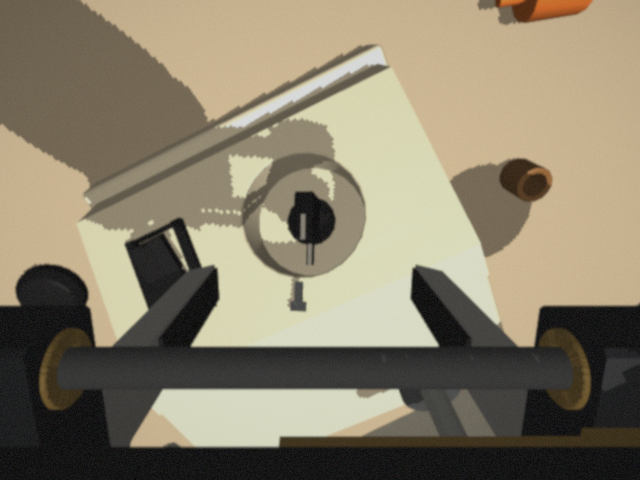

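View pics/w14c.png

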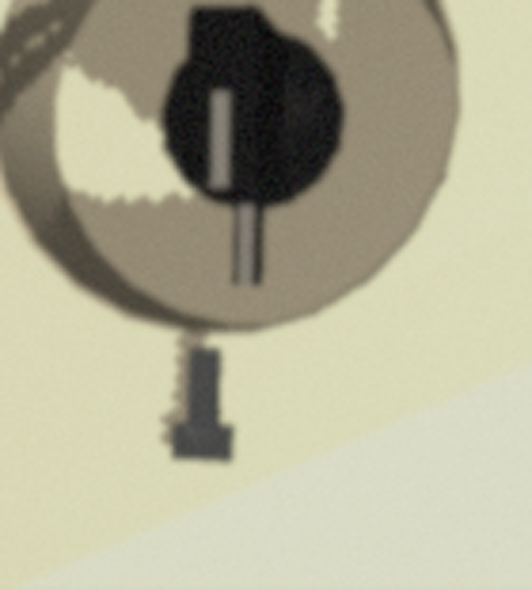

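```bash
python3 - <<'E'
from h import *
s=snapshot("wrist"); f=lambda a:(a[0]/3.8+245,a[1]/3.8+190)
pc=lambda a,h:(lambda q:np.array([q@u,q@yl])*1e3)(onplane(s,f(a),PM+h*n,n)-WELL)
an=lambda v:np.arctan2(-v[1],v[0])
img=s["frame"]; 
b1,b2=pc((221.5,90),-.006),pc((219,188),-.006); N1,N2=pc((247,205),-.036),pc((244.5,282),-.036)
m1,m2=pc((206.5,352),.004),pc((202,460),.004)
print(b1,b2,N1,N2,m1,m2)
print("bar",an(b2-b1),"nose",an(N2-N1),"bar->nose",an(N2-b1),"marker axis",an(m2-m1),"b1->marker",an(m1-b1),an(m2-b1),"N?",an(m2-N1))
# subpixel centroids of bar line per row, and marker
g=img.mean(2)
for y in range(214,240,3):
    r=g[y,293:315].round(0).astype(int); print(y,r)
for y in range(282,312,3): print(y,g[y,284:312].round().astype(int))
E
```

```text
[-1.9689  1.6209] [14.1289 -5.8797] [15.3972 -6.1112] [ 29.2462 -12.7097] [ 40.487 -17.758] [ 56.9559 -25.7557]
bar 0.43602906924675433 nose 0.44464060522442433 bar->nose 0.4303896659046678 marker axis 0.45208236980427213 b1->marker 0.4282030028318816 0.434931068959374 N? 0.44156476399852485
214 [ 24  20  16  25  21  30  34  52  80  99 101  97  80  45  32  27  28  29
  24  24  18  15]
217 [ 27  21  23  26  30  18  38  74 108 125 124 115  92  56  32  34  26  24
  24  22  22  18]
220 [ 30  25  28  28  16  27  33  75 112 126 125 112  84  49  24  24  28  28
  21  23  20  26]
223 [ 22  21  24  19  27  25  39  73 109 124 126 112  84  48  27  32  35  30
  25  29  26  17]
226 [ 12  24  22  20  20  26  35  75 112 124 124 113  81  51  33  27  30  22
  30  19  19  18]
229 [ 19  25  19  25  24  22  42  80 111 124 125 113  81  47  29  29  26  28
  24  19  22  11]
232 [ 24  27  29  24  26  24  45  81 113 124 125 115  78  43  26  29  24  28
  28  23  18  21]
235 [ 62  31  24  24  29  30  45  78 111 122 126 114  77  43  28  27  27  21
  22  28  15  19]
238 [169 130  95  62  42  31  48  78  99 109 10
[... 537 characters left out ...]
205 206 205 202 181 155 140 127 102  80  74  74  74  73  77  81
 127 181 204 206 207 205 205 206 206 206]
297 [207 205 204 204 201 190 174 157 142 126 105  82  72  72  75  75  70  78
 122 175 203 207 206 206 206 208 206 207]
300 [204 204 202 185 158 140 129 125 121 116  96  83  74  77  75  75  72  76
 116 163 186 193 201 202 207 207 206 207]
303 [206 204 203 186 165 135 104  82  72  74  78  85  87  86  84  80  76  78
  77  76  84 101 148 189 205 206 207 207]
306 [207 204 201 183 163 142 114  85  78  75  78  78  79  78  78  78  76  79
  76  72  78  98 150 188 204 207 206 206]
309 [206 207 207 205 203 181 140 100  87  84  80  84  81  82  80  78  83  79
  82  77  79 113 162 196 206 205 205 205]
```

```bash
python3 - <<'E'
from h import *
a=cv2.imread("pics/scene0.png"); b=snapshot("scene")["frame"]
d=(cv2.absdiff(a,b).max(2)>60).astype(np.uint8)
for (n_,x,y) in (("cap",187,376),("socket",212,414),("bushing",370,299),("filter",345,264)): print(n_,d[y-14:y+14,x-16:x+16].sum())
cv2.imwrite("pics/scene_end.png",b)
print(robot.hand_in())
E
```

```text
cap 0
socket 0
bushing 0
filter 0
the job is handed in; nothing more can be done
None
```

View pics/scene_end.png

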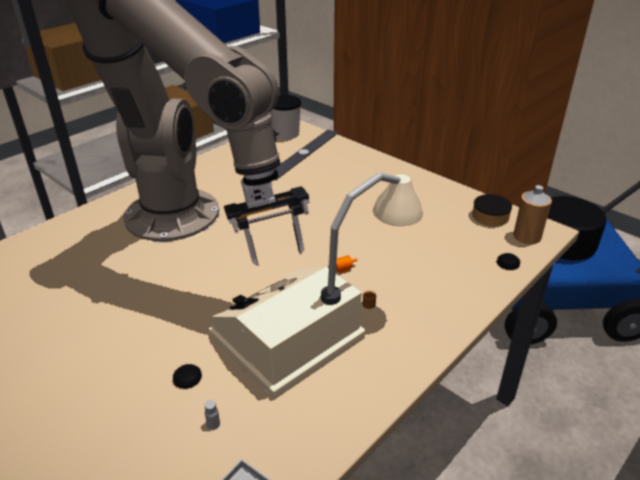

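The lamp is switched on and the knob's pointer is lined up with the marker tab. I handed the job in at about 22.6 s.

- **Rocker:** I pressed the upper half with the closed fingers until it hit its stop at about 24 N. Later pictures show it still in the on position. A first try with the tool square to the panel ran into joint limits without touching anything, so I pressed with the tool tilted 0.4 rad towards vertical.
- **Knob:** I gripped the bar in the recess and turned it clockwise by about 0.98 rad, from -0.55 to 0.43–0.44 rad, then let go and backed straight out.
- **Last checks:** The final close view puts the pointer at 0.436–0.445 rad and the marker at 0.43–0.45 rad, so they agree to about 0.015 rad. An earlier, more slanted view read the pointer's white line at 0.37 rad and the marker's axis at 0.40, but its nose at 0.42 and the marker from the recess's centre at 0.43–0.45. I trusted the closer, squarer views and left the knob as it was.
- **Rest of the scene:** The marker reads the same angle as at the start, within measuring error. The loose parts show no change in the scene image, and the arm ended clear of everything.

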